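Unmould and sort the whole-mount blocks from the cold plate

ROBOT

A 6-joint arm with a two-finger parallel gripper is mounted at the origin on the work surface. World frame = base frame: x ahead of the robot, y to its left, z up, the work surface at z = 0. Lengths are in mm, angles in rad, forces in N, time in s.
With the tool pointing down it reaches from about 300 to 775 mm from the base axis. Payload 14.6 kg.
Tool frame: the origin (TCP) lies between the finger pads; the fingertips stand 11 mm ahead of it and the grasp point (between the pads) lies 8 mm behind it; z points along the fingers, y is the direction in which the jaws open and shut (so a half turn about z gives the same grasp; the last joint's range is limited). The gripper opens to 94 mm and grips with 3 to 60 N. Pads are 16 mm wide; open, the fingers measure 119 mm over their backs; the gripper's body (75 mm by 177 mm) begins 78 mm behind the grasp point.
Start: joints at [1.213, 0.3, 1.521, -0, 1.321, -0.067], TCP at [157.693, 526.899, 216.446] pointing down, gripper open.
Joint ranges: [-3.03, 3.03], [-0.79, 2.21], [0.23, 2.52], [-1.04, 4.18], [0, 3.07], [-2.55, 2.55]. Speed limits (rad/s): [2.22, 2.22, 2.57, 3.14, 3.14, 3.14].

INTERFACE

Orientations are given as [roll, pitch, yaw] about the fixed x, y, z axes, in that order (R = Rz(yaw) Ry(pitch) Rx(roll)).
In Python, from cell import * gives the robot as it stands.
- The arm moves only by the tool arm_command, never from a script. Its argument "deltas" is a list of rows, each an object with "xyz": the shift along the world's x, y, z in m, a list of three; "turn": the turn, a rotation vector about the world's x, y, z in rad, a list of three. A call has 1 to 12 rows; each row shifts and turns the commanded pose from where the row before left it; what a row does not reach is not made up. A row lasts 1/8 s, in which the tool goes at most 62.5 mm and 10.7 degrees, less where a joint would pass 70% of its speed; a pose out of reach is approached as far as the arm can. A call with a gripper value outside its range is refused whole. "gripper" is the closure, from 0 (fully open) to 1 (shut), set as the call begins (left out, the last holds). The fingers move at their own pace and stop on an object; "force" is the grip in N (left out, the last holds). Time passes only in rows, so rows that do not move let the fingers close. It gives the time, the measured TCP pose, the force and the opening at its end, in the units of the state.
- read_state(): the state, without advancing time (a new reading comes with each control period).
- camera(name): name is "scene" or "top" or "wrist"; returns a dict with "color" (480x640x3 uint8, red, green, blue), "fx", "fy", "cx", "cy" (pixels), "rvec" (rotation vector, rad) and "tvec" (3), from world to camera coordinates, as OpenCV has them; the wrist camera has in their place "mount" (4x4, takes a point from camera to tool coordinates, whose origin is the TCP and whose axes are the flange's). Camera axes: x right, y down, z forward; pixel columns grow to the right and rows downward; lengths in mm; the calibration is good to about 2 mm. A picture is of the moment at which its call begins: read the wrist's pose just before it. There is no depth.
- sign_off(): hands the job in, once; it reports no verdict.
The state is a dict: "clock": time; "joints": joint angles; "qd": joint speeds; "effort": joint torques, N m; "eef_pos": TCP position; "eef_rot": TCP orientation; "wrist_force": force on the tool from outside, world axes, zero at the start; "moment": the same for the moment, N m; "finger_gap": finger opening in mm.
Only numpy, scipy, OpenCV 4.12 (cv2) and the standard library are available. Lean on these libraries where they do the work, as an engineer would, in place of code of your own. Each camera call takes 0.05 s, during which the arm holds its last target.

TASK

Fold the cold plate's clear cover up until it stands upright, lift every set block out of its steel mould, and lay it flat, never stacked, in the tray for its kind: wide blocks in the longer tray, slim ones in the shorter tray. When the moulds are all empty and the blocks are in their trays, fold the cover down until it is fully shut. Leave the other things on the bench where they are.

Things in the scene. Friction and masses are not known exactly. Their poses are not given: they have to be found in the camera images.
- cold_plate: White bench-top cold plate, fixed, 235 mm deep (x) x 320 mm wide (y), rim 75 mm high. Origin at the centre of its underside on the bench; x runs from its front (towards the robot, dark display) to its hinge side, z up. Within 14 mm thick walls lies the flat steel plate, 35 mm above the bench, carrying six steel moulds.
- cover (a joint): Angle of the cold plate's clear cover (235 x 316 x 5 mm, 0.45 kg, aluminium edges), hinged along the plate's far (+x) top edge. 0 = shut flat on the rim, grows as its front edge rises, stop at 1.57 (upright). A stiff friction hinge (0.75 N m) holds it wherever it is left. Starts shut or a little ajar (up to 0.2).
- cover_handle (a point): Middle of the cover's bar handle: round steel bar 12 mm thick, 110 mm long, parallel to the hinge (the plate's y), its axis 40 mm above the cover's upper face on two end posts, 20 mm in from the front edge. When shut its axis is 215 mm in front of (-x) and 45 mm above the hinge axis; upright, the bar is on the far side of the cover.
- cover_hinge (a point): Middle of the cover's hinge axis, 117.5 mm along +x from the plate's origin and 75 mm above the bench; the axis is along the plate's y.
- wide1: Set histology block, wide kind (up to three, some absent): white plastic cassette 76 x 52 x 14 mm on a cream wax casting 66 x 42 x 13.5 mm, about 90 g, rigid. Origin mid-block: cassette from there to 13.75 mm above, wax to 13.75 mm below. x along the length, y across the 52 mm, z up. Starts wax down in its mould, cassette resting on the rim and wholly above it.
- wide2: Set histology block, wide kind (up to three, some absent): white plastic cassette 76 x 52 x 14 mm on a cream wax casting 66 x 42 x 13.5 mm, about 90 g, rigid. Origin mid-block: cassette from there to 13.75 mm above, wax to 13.75 mm below. x along the length, y across the 52 mm, z up. Starts wax down in its mould, cassette resting on the rim and wholly above it.
- wide3: Set histology block, wide kind (up to three, some absent): white plastic cassette 76 x 52 x 14 mm on a cream wax casting 66 x 42 x 13.5 mm, about 90 g, rigid. Origin mid-block: cassette from there to 13.75 mm above, wax to 13.75 mm below. x along the length, y across the 52 mm, z up. Starts wax down in its mould, cassette resting on the rim and wholly above it.
- slim1: Set histology block, slim kind (up to three, some absent): white plastic cassette 76 x 32 x 14 mm on a cream wax casting 66 x 22 x 13.5 mm, about 55 g, rigid. Origin mid-block: cassette from there to 13.75 mm above, wax to 13.75 mm below. x along the length, y across the 32 mm, z up. Starts wax down in its mould, cassette resting on the rim and wholly above it.
- slim2: Set histology block, slim kind (up to three, some absent): white plastic cassette 76 x 32 x 14 mm on a cream wax casting 66 x 22 x 13.5 mm, about 55 g, rigid. Origin mid-block: cassette from there to 13.75 mm above, wax to 13.75 mm below. x along the length, y across the 32 mm, z up. Starts wax down in its mould, cassette resting on the rim and wholly above it.
- slim3: Set histology block, slim kind (up to three, some absent): white plastic cassette 76 x 32 x 14 mm on a cream wax casting 66 x 22 x 13.5 mm, about 55 g, rigid. Origin mid-block: cassette from there to 13.75 mm above, wax to 13.75 mm below. x along the length, y across the 32 mm, z up. Starts wax down in its mould, cassette resting on the rim and wholly above it.
- mould_wide1: Open steel mould for a wide block, 82 x 58 mm, 16 mm high, frozen fast to the cold plate (it stays there); maybe empty. Cavity 14 mm deep, 2 mm clear of the wax all round. Origin at the centre of its underside, x along its length (roughly the plate's x). Wide and slim moulds are mixed, in two rows of three, 95 mm apart along x and 88 mm along y.
- mould_slim1: Open steel mould for a slim block, 82 x 38 mm, 16 mm high, frozen fast to the cold plate (it stays there); maybe empty. Cavity 14 mm deep, 2 mm clear of the wax all round. Origin at the centre of its underside, x along its length (roughly the plate's x). Wide and slim moulds are mixed, in two rows of three, 95 mm apart along x and 88 mm along y.
- mould_wide2: Open steel mould for a wide block, 82 x 58 mm, 16 mm high, frozen fast to the cold plate (it stays there); maybe empty. Cavity 14 mm deep, 2 mm clear of the wax all round. Origin at the centre of its underside, x along its length (roughly the plate's x). Wide and slim moulds are mixed, in two rows of three, 95 mm apart along x and 88 mm along y.
- mould_slim2: Open steel mould for a slim block, 82 x 38 mm, 16 mm high, frozen fast to the cold plate (it stays there); maybe empty. Cavity 14 mm deep, 2 mm clear of the wax all round. Origin at the centre of its underside, x along its length (roughly the plate's x). Wide and slim moulds are mixed, in two rows of three, 95 mm apart along x and 88 mm along y.
- mould_wide3: Open steel mould for a wide block, 82 x 58 mm, 16 mm high, frozen fast to the cold plate (it stays there); maybe empty. Cavity 14 mm deep, 2 mm clear of the wax all round. Origin at the centre of its underside, x along its length (roughly the plate's x). Wide and slim moulds are mixed, in two rows of three, 95 mm apart along x and 88 mm along y.
- mould_slim3: Open steel mould for a slim block, 82 x 38 mm, 16 mm high, frozen fast to the cold plate (it stays there); maybe empty. Cavity 14 mm deep, 2 mm clear of the wax all round. Origin at the centre of its underside, x along its length (roughly the plate's x). Wide and slim moulds are mixed, in two rows of three, 95 mm apart along x and 88 mm along y.
- long_tray: The longer of two low open aluminium trays, loose on the bench, for the wide blocks: 266 x 102 mm outside, 18 mm high, walls and floor 3 mm thick, about 600 g, empty at the start. Origin at the centre of its underside; x along its 266 mm length, y across, z up. It may stand on either side of the cold plate, its length roughly along world x.
- short_tray: The shorter of two low open aluminium trays, loose on the bench, for the slim blocks: 206 x 102 mm outside, 18 mm high, walls and floor 3 mm thick, about 600 g, empty at the start. Origin at the centre of its underside; x along its 206 mm length, y across, z up. It may stand on either side of the cold plate, its length roughly along world x.
- mug: Blue mug, 80 mm across, 95 mm high, at one side of the bench. Not part of the job. Origin under its centre.
- specimen_jar: White screw-cap jar, 64 mm across, 85 mm high, at one side of the bench. Not part of the job. Origin under its centre.
- tape_roll: Roll of yellow tape lying flat, 60 mm across, 20 mm high, near the robot's base on the left. Not part of the job. Origin under its centre.

How it is judged:
By the outcome, as a careful person would: the job done as asked, in the order asked, and still so for the second after the job is handed in, with the robot touching nothing.
Of wide1, slim1, wide2, slim2, wide3, slim3 only 4 to 6 are there at a start; the rules pass over those that are not, and their reading is None.
At some moment in a run one of long_tray, short_tray may be knocked a few centimetres aside while the robot is not near it.
Once in a run the grip may slacken for a moment while it holds something.
It also fails if it takes over 210 s, if anything falls off the work surface, if the arm or the gripper's body presses on something with over 40 N, if the wrist force passes 120 N, or if a joint passes its speed limit or range.

## Working session

There is one attempt and no reset: what is moved stays moved. The work goes in short steps, Python scripts to look and compute and a tool call to move; the robot and the scene stay as the last step left them, time stands still between calls to the robot, and variables do not carry over. Pictures are saved under pics/ and viewed, and the job is handed in when it is done.

Besides the shell and the picture viewer there is one more tool, called after "Call:" as a command line: name --argument value ..., lists and objects as JSON in quotes. arm_command: Moves the arm, as the interface text tells. Its arguments: {"type":"object","properties":{"deltas":{"type":"array","items":{"type":"object","properties":{"xyz":{"type":"array","items":{"type":"number"}},"turn":{"type":"array","items":{"type":"number"}}}}},"gripper":{"type":"number"},"force":{"type":"number"}},"required":["deltas"]}

```bash
ls; mkdir -p pics; cat > h.py <<'E'
from cell import *
import numpy as np, cv2
def snap(name, fn):
    c=camera(name); cv2.imwrite('pics/'+fn, c['color'][:,:,::-1]); return c
def ray(c,uv):
    R=cv2.Rodrigues(np.array(c['rvec'],float))[0]; t=np.array(c['tvec'],float).ravel()
    d=R.T@np.array([(uv[0]-c['cx'])/c['fx'],(uv[1]-c['cy'])/c['fy'],1.]); return -R.T@t, d
def onz(c,uv,z):
    o,d=ray(c,uv); return o+d*(z-o[2])/d[2]
def proj(c,P):
    R=cv2.Rodrigues(np.array(c['rvec'],float))[0]; t=np.array(c['tvec'],float).ravel()
    q=R@np.array(P,float)+t; return np.array([c['fx']*q[0]/q[2]+c['cx'],c['fy']*q[1]/q[2]+c['cy']])
def tri(rays):
    A=np.zeros((3,3));b=np.zeros(3)
    for o,d in rays:
        d=d/np.linalg.norm(d);M=np.eye(3)-np.outer(d,d);A+=M;b+=M@o
    X=np.linalg.solve(A,b); return X,[np.linalg.norm((np.eye(3)-np.outer(d,d)/(d@d))@(X-o)) for o,d in rays]
def wristcam():
    s=read_state(); c=camera('wrist')
    from scipy.spatial.transform import Rotation as Ro
    T=np.eye(4);T[:3,:3]=Ro.from_euler('xyz',s['eef_rot']).as_matrix();T[:3,3]=s['eef_pos']
    W=T@np.array(c['mount']); Wi=np.linalg.inv(W)
    c['rvec']=cv2.Rodrigues(Wi[:3,:3])[0];c['tvec']=Wi[:3,3]; return c
E
python3 - <<'E'
from h import *
s=read_state(); print(s)
for n in('scene','top','wrist'):
    c=snap(n,f'a_{n}.png'); print(n,{k:v for k,v in c.items() if k!='color'})
    if n!='wrist':print(ray(c,(c['cx'],c['cy'])))
E
```

```text
pics
{'clock': 0.0, 'joints': array([ 1.21340115e+00,  3.00501291e-01,  1.52160670e+00, -8.66698377e-06,
        1.32071531e+00, -6.65737163e-02]), 'qd': array([-0.00050514,  0.00013679,  0.00079634,  0.00237688,  0.00025191,
        0.00039963]), 'effort': array([-2.60653462e-03, -5.31811845e+01, -3.52734232e+01,  7.07268412e-02,
        2.45956139e-02, -6.98051076e-05]), 'eef_pos': array([157.60467428, 526.65843123, 215.85893265]), 'eef_rot': array([-3.14036417e+00, -7.34923824e-05,  2.85077330e+00]), 'wrist_force': array([ 0.1733621 , -0.15221905, -1.54861142]), 'moment': array([-0.02942434, -0.01344182, -0.00176713]), 'finger_gap': 93.80491969500528}
scene {'fx': 444.15948865093645, 'fy': 444.15948865093645, 'cx': 316.09959718020895, 'cy': 244.0203863830949, 'rvec': array([ 1.39308955,  2.3572247 , -0.76691554]), 'tvec': array([ 250.0961462 , -313.12764199, 1514.75245013])}
(array([1105.90024126,  347.54147248, 1054.1686625 ]), array([-0.50193803, -0.2934143 , -0.81361309]))
top {'fx': 621.2097090404594, 'fy': 621.2097090404594, 'cx': 324.2655046723371, 'cy': 248.52226050851746, 'rvec': array([ 2.19946376, -2.13760724,  0.11475634]), 'tvec': array([ -10.72197306,  514.40429435, 1594.91257018])}
(array([ 346.05219021,    4.27937651, 1639.72632286]), array([ 1.03871291e-01, -2.01526033e-04, -9.94590727e-01]))
wrist {'fx': 347.76134803588525, 'fy': 347.76134803588525, 'cx': 329.4558549586737, 'cy': 234.56860184058317, 'mount': array([[-1.39032295e-04, -9.69617486e-01, -2.44626066e-01,
         7.08528406e+01],
       [ 9.99999692e-01, -3.23845635e-04,  7.15271851e-04,
         6.15326037e-01],
       [-7.72761177e-04, -2.44625891e-01,  9.69617232e-01,
        -1.68151407e+02],
       [ 0.00000000e+00,  0.00000000e+00,  0.00000000e+00,
         1.00000000e+00]])}
```

View pics/a_top.png

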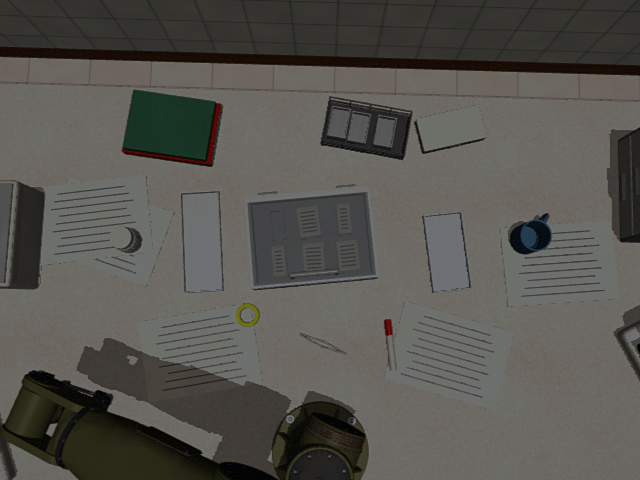

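View pics/a_scene.png

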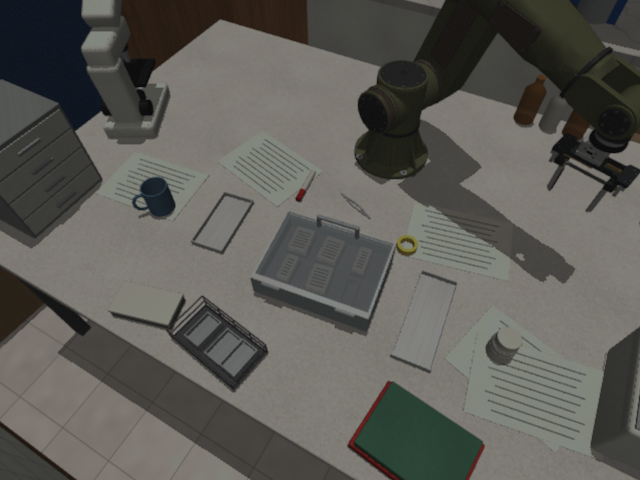

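View pics/a_wrist.png

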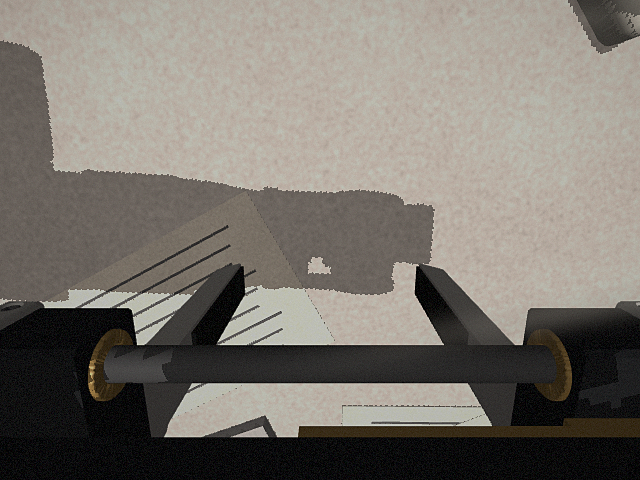

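```bash
python3 - <<'E'
from h import *
a=cv2.imread('pics/a_top.png');b=cv2.imread('pics/a_scene.png')
def enh(x,s,f):
    x=cv2.resize(x,None,fx=s,fy=s,interpolation=cv2.INTER_CUBIC); cv2.imwrite(f,np.clip(x.astype(float)*1.5,0,255).astype('uint8'))
enh(a[170:310,170:480],2.58,'pics/b_top.png'); enh(b[180:380,180:470],2.7,'pics/b_scene.png')
enh(a[180:300,240:385],5,'pics/b_top2.png')
E
```

```text
(no output)
```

View pics/b_top2.png

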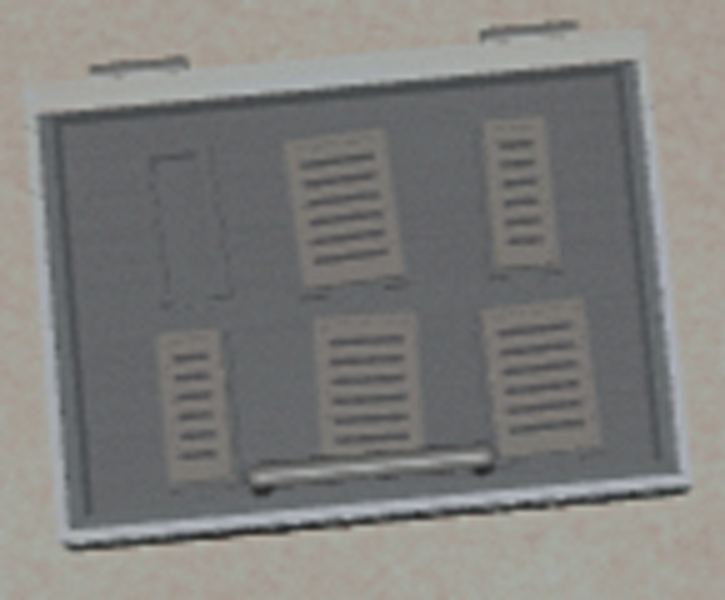

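View pics/b_scene.png

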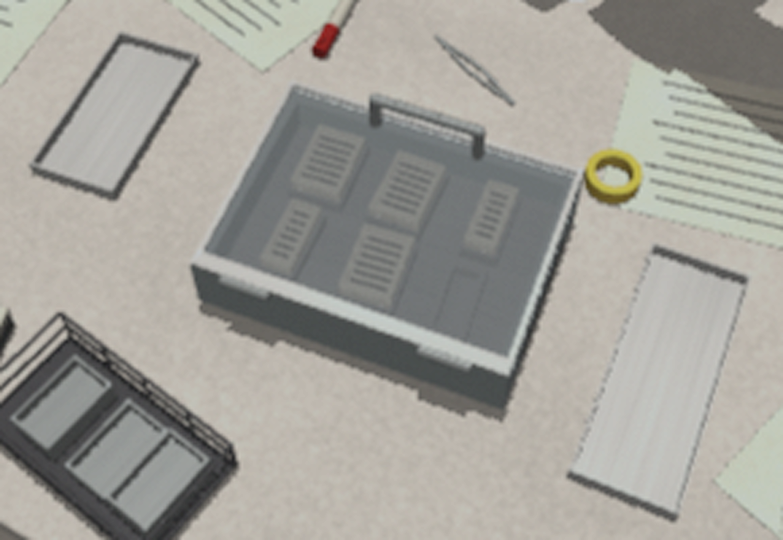

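View pics/b_top.png

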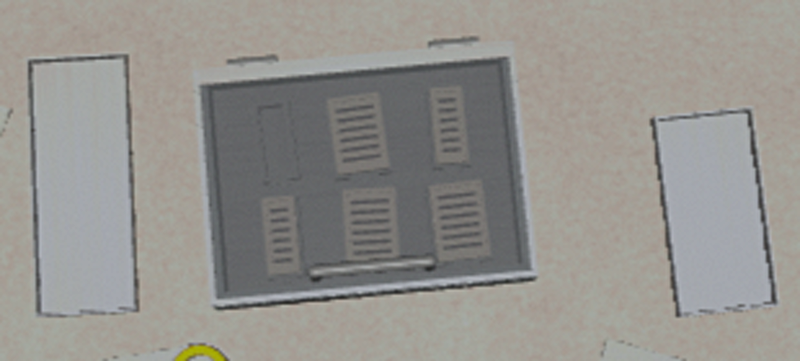

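```bash
python3 - <<'E'
from h import *
t=camera('top');s=camera('scene')
def T(u,v): return ray(t,(240+u/5-.4,180+v/5-.4))
def S(u,v): return ray(s,(180+u/2.7-.3,180+v/2.7-.3))
for n,a,b in [('handle+y',(262,476),(481,133)),('handle-y',(488,457),(376,100)),
 ('hinge+y',(26,102),(507,368)),('hinge-y',(640,45),(195,258)),('front+y',(66,545),(577,172)),('front-y',(690,488),(294,90))]:
    X,r=tri([T(*a),S(*b)]); print(n,X.round(1),np.round(r,1))
# trays: top pixel in b_top crop, rim z 18
def B(u,v,z): return onz(t,(170+u/2.58-.3,170+v/2.58-.3),z)[:2].round(1)
for n,z,p in [('long',18,[(28,61),(127,56),(138,311),(38,316)]),('short',18,[(653,119),(750,110),(776,303),(679,315)])]:
    P=np.array([B(*q,z) for q in p]);print(n,P.tolist(),P.mean(0),[np.linalg.norm(P[i]-P[i-1]).round() for i in range(4)])
E
```

```text
handle+y [436.9  82.8 122.7] [2. 2.]
handle-y [449.3 -27.5 122.5] [2. 2.]
hinge+y [628.7 209.2  74. ] [1.2 1.2]
hinge-y [ 667.2 -103.    74.2] [0.5 0.5]
front+y [403.3 179.1  79.8] [1.2 1.2]
front-y [ 440.4 -131.9   68.5] [1.3 1.3]
long [[651.3, 388.4], [659.5, 287.2], [398.6, 264.1], [390.7, 364.7]] [525.025 326.1  ] [np.float64(262.0), np.float64(102.0), np.float64(262.0), np.float64(101.0)]
short [[609.7, -253.7], [621.9, -352.9], [425.1, -380.3], [410.2, -282.3]] [ 516.725 -317.3  ] [np.float64(202.0), np.float64(100.0), np.float64(199.0), np.float64(99.0)]
```

Call:
arm_command --deltas '[{"xyz": [0.0,0.0,0.03]},{"xyz": [0.026,-0.046,0.003],"turn": [0,0,-0.106]},{"xyz": [0.026,-0.046,0.003],"turn": [0,0,-0.106]},{"xyz": [0.026,-0.046,0.003],"turn": [0,0,-0.106]},{"xyz": [0.026,-0.046,0.003],"turn": [0,0,-0.106]},{"xyz": [0.026,-0.046,0.003],"turn": [0,0,-0.106]},{"xyz": [0.026,-0.046,0.003],"turn": [0,0,-0.106]},{"xyz": [0.026,-0.046,0.003],"turn": [0,0,-0.106]},{"xyz": [0.026,-0.046,0.003],"turn": [0,0,-0.106]},{"xyz": [0.026,-0.046,0.003],"turn": [0,0,-0.106]},{"xyz": [0.026,-0.046,0.003],"turn": [0,0,-0.106]},{"xyz": [0.025,-0.039,0]}]' --gripper 0.3

```text
validation failed for argument at $.de...
```

```bash
python3 - <<'E'
from h import *
s=read_state(); print(s['clock'],s['eef_pos'],s['eef_rot'],s['finger_gap'],s['joints'])
c=wristcam(); cv2.imwrite('pics/c_w.png',c['color'][:,:,::-1])
for z in(75,120): print(z,[proj(c,p).round() for p in [(437,83,z),(449,-27,z)]])
E
```

```text
0.25 [157.63162395 526.83068944 216.20814137] [-3.14111222e+00 -4.52179623e-05  2.85084041e+00] 93.83556081783813 [ 1.21345477e+00  3.00176946e-01  1.52120189e+00  1.35719970e-05
  1.32069619e+00 -6.65926792e-02]
75 [array([ 39., 551.]), array([-38., 577.])]
120 [array([  5., 598.]), array([-80., 626.])]
```

View pics/c_w.png

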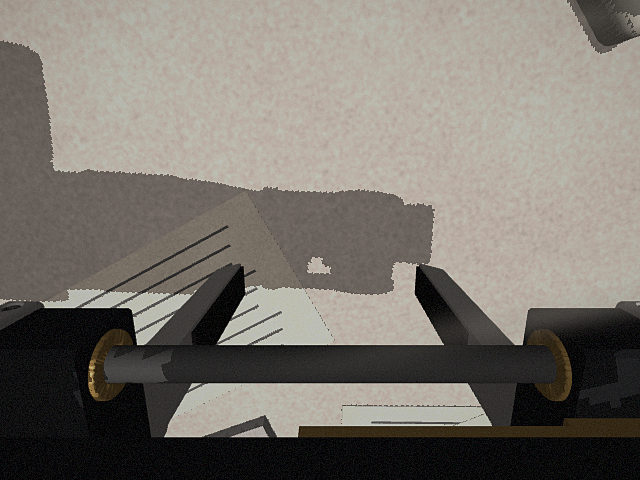

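Call:
arm_command --deltas '[{"xyz": [0.0,0.0,0.03],"turn": [0,0,0]},{"xyz": [0.026,-0.046,0.003],"turn": [0,0,-0.106]},{"xyz": [0.026,-0.046,0.003],"turn": [0,0,-0.106]},{"xyz": [0.026,-0.046,0.003],"turn": [0,0,-0.106]},{"xyz": [0.026,-0.046,0.003],"turn": [0,0,-0.106]},{"xyz": [0.026,-0.046,0.003],"turn": [0,0,-0.106]},{"xyz": [0.026,-0.046,0.003],"turn": [0,0,-0.106]},{"xyz": [0.026,-0.046,0.003],"turn": [0,0,-0.106]},{"xyz": [0.026,-0.046,0.003],"turn": [0,0,-0.106]},{"xyz": [0.026,-0.046,0.003],"turn": [0,0,-0.106]},{"xyz": [0.026,-0.046,0.003],"turn": [0,0,-0.106]},{"xyz": [0.025,-0.039,0],"turn": [0,0,-0.1]}]' --gripper 0.3

```text
clock: 1.8
eef_pos: [443.4, 26.0, 276.8]
eef_rot: [3.141, 0.0, 1.687]
wrist_force: [-0.5, 0.6, -0.1]
finger_gap: 65.9
```

```bash
python3 - <<'E'
from h import *
s=read_state(); print(s['clock'],s['eef_pos'],s['eef_rot'],s['finger_gap'],s['joints'])
c=wristcam(); cv2.imwrite('pics/d_w.png',c['color'][:,:,::-1])
for z in(75,120): print(z,[proj(c,p).round() for p in [(437,83,z),(449,-27,z)]])
E
```

```text
1.8 [443.38040864  26.04104258 276.8097268 ] [3.14076908e+00 9.51232714e-05 1.68664135e+00] 65.89697440860002 [-2.38456157e-02  1.52052937e-02  1.70924107e+00  2.07223525e-05
  1.41631749e+00 -1.39693862e-01]
75 [array([329., 161.]), array([329., 262.])]
120 [array([329., 163.]), array([329., 276.])]
```

View pics/d_w.png

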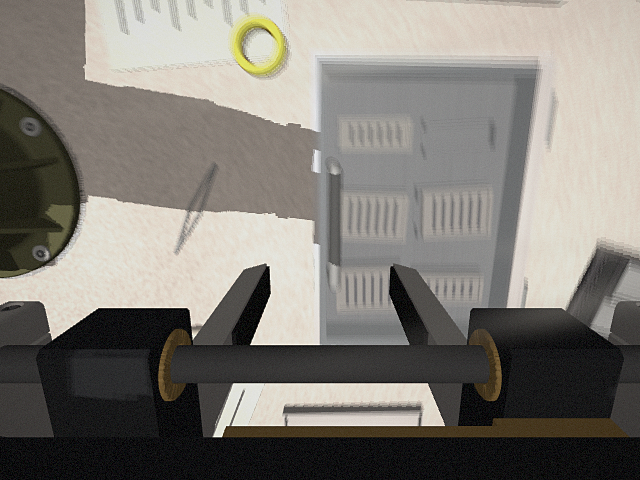

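```bash
python3 - <<'E'
from h import *
s=read_state(); print(s['clock'],s['eef_pos'],s['eef_rot'][2])
c=wristcam(); cv2.imwrite('pics/e_w.png',c['color'][:,:,::-1])
im=cv2.resize(c['color'][40:360,300:560,::-1],None,fx=1.8,fy=1.8); cv2.imwrite('pics/e_w2.png',im)
E
```

```text
1.85 [445.1302291   22.99970261 276.26754526] 1.6799919453818877
```

View pics/e_w2.png

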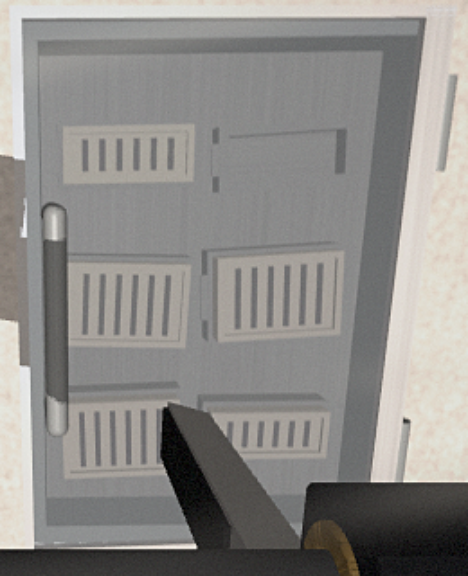

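```bash
python3 - <<'E'
from h import *
s=read_state(); print(s['clock'],s['eef_pos'],s['eef_rot'])
c=wristcam()
for uv in[(330,154),(331,281.5),(331,218)]: print(onz(c,uv,120),onz(c,uv,123))
# corners of rim at z 75/80 : front-left, hinge left
t=camera('top')
a=onz(c,(330,154),120);b=onz(c,(331,281.5),120)
for p,q in [((330,154),(292.0,274.8)),((331,281.5),(337.2,271.0))]:
    X,r=tri([ray(c,p),ray(t,q)]);print(X,r)
for uv,z in [((300+12/1.8,40+8/1.8),80),((300+455/1.8,40+8/1.8),75)]: print(onz(c,uv,z))
E
```

```text
1.9 [443.92110731  25.01371755 276.06925473] [-3.14103494e+00  3.74464473e-04  1.68445947e+00]
[437.15383821  89.86511282 120.        ] [437.14589771  89.92369723 123.        ]
[452.1986978  -32.88529646 120.        ] [452.05153614 -31.69081217 123.        ]
[444.8317978   31.11024811 120.        ] [444.75280749  31.71253453 123.        ]
[439.69032105  86.56540538  50.31446016] [np.float64(3.047849183681871), np.float64(3.047849183681934)]
[450.71537501 -29.13496839 129.21320346] [np.float64(1.0317447243207032), np.float64(1.0317447243207032)]
[403.73898166 187.24003634  80.        ]
[638.42922466 215.23084633  75.        ]
```

Call:
arm_command --deltas '[{"xyz": [0.0,0.004,-0.05],"turn": [0,0,0]},{"xyz": [0,0,-0.05],"turn": [0,0,0.005]},{"xyz": [0,0,-0.04],"turn": [0,0,0]},{"xyz": [0,0,-0.02],"turn": [0,0,0]},{"xyz": [0,0,-0.003],"turn": [0,0,0]},{"xyz": [0,0,0],"turn": [0,0,0]}]'

```text
clock: 2.75
eef_pos: [442.9, 32.4, 114.3]
eef_rot: [3.141, 0.0, 1.697]
wrist_force: [-0.1, 0.1, 0.2]
finger_gap: 65.7
```

Call:
arm_command --deltas '[{"xyz": [0,0,0],"turn": [0,0,0]},{"xyz": [0,0,0],"turn": [0,0,0]},{"xyz": [0,0,0],"turn": [0,0,0]},{"xyz": [0,0,0],"turn": [0,0,0]},{"xyz": [0,0,0],"turn": [0,0,0]}]' --gripper 1.0 --force 20

```text
clock: 3.38
eef_pos: [442.7, 31.9, 113.5]
eef_rot: [-3.142, -0.0, 1.696]
wrist_force: [0.2, -0.1, -0.3]
finger_gap: 19.1
```

```bash
python3 - <<'E'
from h import *
s=read_state(); print(s['clock'],s['eef_pos'],s['eef_rot'],s['wrist_force'],s['finger_gap'])
snap('top','f_t.png');c=snap('scene','f_s.png')
cv2.imwrite('pics/f_s.png',cv2.resize(c['color'][120:380,180:470,::-1],None,fx=2.2,fy=2.2))
E
```

```text
3.375 [442.68801791  31.8719244  113.46361766] [-3.14156492e+00 -5.48551420e-06  1.69568470e+00] [ 0.15843006 -0.07638746 -0.29534995] 19.12823294170686
```

View pics/f_s.png

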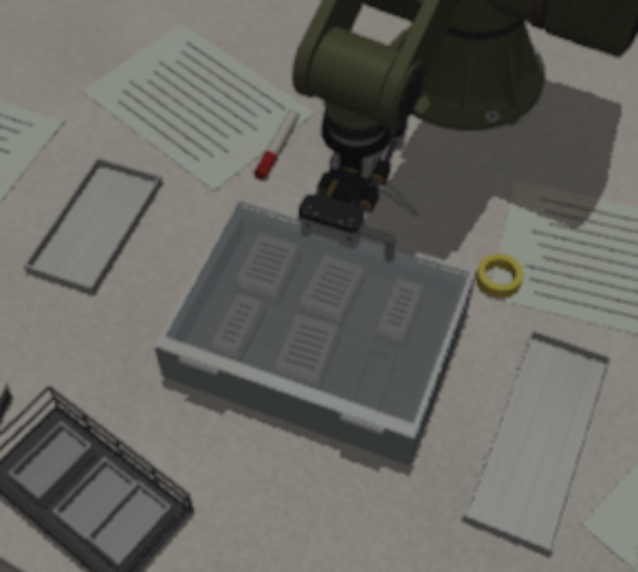

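Call:
arm_command --deltas '[{"xyz": [0,0,0],"turn": [0,0,0]},{"xyz": [0,0,0],"turn": [0,0,0]},{"xyz": [0,0,0],"turn": [0,0,0]}]'

```text
clock: 3.85
eef_pos: [445.6, 32.2, 114.2]
eef_rot: [3.134, 0.0, 1.696]
wrist_force: [21.8, 3.3, -10.0]
finger_gap: 11.4
```

```bash
python3 - <<'E'
import numpy as np
th=np.linspace(0,1.57,25); e=np.array([np.cos(.12),np.sin(.12)])
s=-215*np.cos(th)+45*np.sin(th); z=215*np.sin(th)+45*np.cos(th)
P=np.c_[s[:,None]*e,z]; P=P-P[0]; Pr=np.round(P)/1000
D=np.diff(Pr,axis=0).round(3)
for k in(0,12):
    print('['+', '.join('{"xyz": [%g, %g, %g], "turn": [0, 0, 0]}'%tuple(d) for d in D[k:k+12])+']')
print(Pr[12],Pr[-1])
E
```

```text
[{"xyz": [0.003, 0, 0.014], "turn": [0, 0, 0]}, {"xyz": [0.005, 0.001, 0.014], "turn": [0, 0, 0]}, {"xyz": [0.005, 0.001, 0.013], "turn": [0, 0, 0]}, {"xyz": [0.006, 0, 0.013], "turn": [0, 0, 0]}, {"xyz": [0.007, 0.001, 0.013], "turn": [0, 0, 0]}, {"xyz": [0.007, 0.001, 0.012], "turn": [0, 0, 0]}, {"xyz": [0.009, 0.001, 0.011], "turn": [0, 0, 0]}, {"xyz": [0.009, 0.001, 0.011], "turn": [0, 0, 0]}, {"xyz": [0.01, 0.001, 0.011], "turn": [0, 0, 0]}, {"xyz": [0.01, 0.002, 0.01], "turn": [0, 0, 0]}, {"xyz": [0.011, 0.001, 0.009], "turn": [0, 0, 0]}, {"xyz": [0.012, 0.001, 0.008], "turn": [0, 0, 0]}]
[{"xyz": [0.012, 0.002, 0.007], "turn": [0, 0, 0]}, {"xyz": [0.013, 0.001, 0.007], "turn": [0, 0, 0]}, {"xyz": [0.013, 0.002, 0.006], "turn": [0, 0, 0]}, {"xyz": [0.013, 0.002, 0.005], "turn": [0, 0, 0]}, {"xyz": [0.014, 0.001, 0.004], "turn": [0, 0, 0]}, {"xyz": [0.014, 0.002, 0.003], "turn": [0, 0, 0]}, {"xyz": [0.014, 0.002, 0.002], "turn": [0, 0, 0]}, {"xyz": [0.014, 0.001, 0.001], "turn": [0, 0, 0]}, {"xyz": [0.014, 0.002, 0.001], "turn": [0, 0, 0]}, {"xyz": [0.015, 0.002, -0.001], "turn": [0, 0, 0]}, {"xyz": [0.014, 0.001, -0.001], "turn": [0, 0, 0]}, {"xyz": [0.014, 0.002, -0.003], "turn": [0, 0, 0]}]
[0.094 0.011 0.139] [0.258 0.031 0.17 ]
```

Call:
arm_command --deltas '[{"xyz": [0.003,0,0.0],"turn": [0,0,0]},{"xyz": [0.003,0,0.014],"turn": [0,0,0]},{"xyz": [0.005,0.001,0.014],"turn": [0,0,0]},{"xyz": [0.005,0.001,0.013],"turn": [0,0,0]},{"xyz": [0.006,0,0.013],"turn": [0,0,0]},{"xyz": [0,0,0],"turn": [0,0,0]}]'

```text
clock: 4.6
eef_pos: [466.9, 34.3, 168.2]
eef_rot: [3.136, -0.0, 1.696]
wrist_force: [17.0, 5.4, -9.9]
finger_gap: 11.4
```

```bash
python3 - <<'E'
from h import *
s=read_state(); print(s['clock'],s['eef_pos'],s['eef_rot'],s['wrist_force'],s['finger_gap'])
c=camera('scene')
cv2.imwrite('pics/g_s.png',cv2.resize(c['color'][120:380,180:470,::-1],None,fx=2.2,fy=2.2))
E
```

```text
4.6 [466.86501627  34.33132677 168.22233642] [ 3.13606024e+00 -3.22458253e-04  1.69563209e+00] [16.96330442  5.36916026 -9.92160089] 11.437140644985126
```

View pics/g_s.png

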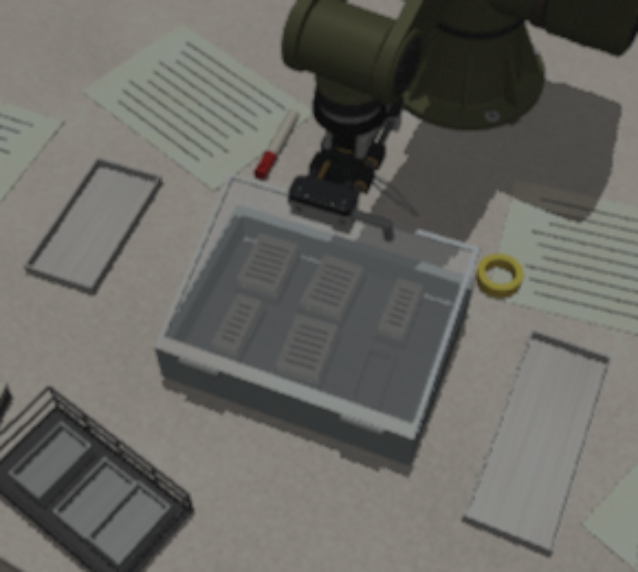

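Call:
arm_command --deltas '[{"xyz": [0.009,0.001,0.013],"turn": [0,0,0]},{"xyz": [0.007,0.001,0.012],"turn": [0,0,0]},{"xyz": [0.009,0.001,0.011],"turn": [0,0,0]},{"xyz": [0.009,0.001,0.011],"turn": [0,0,0]},{"xyz": [0.01,0.001,0.011],"turn": [0,0,0]},{"xyz": [0.01,0.002,0.01],"turn": [0,0,0]},{"xyz": [0.011,0.001,0.009],"turn": [0,0,0]},{"xyz": [0.012,0.001,0.008],"turn": [0,0,0]},{"xyz": [0,0,0],"turn": [0,0,0]}]'

```text
clock: 5.78
eef_pos: [542.3, 43.4, 250.9]
eef_rot: [-3.14, -0.001, 1.696]
wrist_force: [11.6, 3.7, -14.0]
finger_gap: 11.3
```

Call:
arm_command --deltas '[{"xyz": [0.014,0.002,0.005],"turn": [0,0,0]},{"xyz": [0.013,0.001,0.007],"turn": [0,0,0]},{"xyz": [0.013,0.002,0.006],"turn": [0,0,0]},{"xyz": [0.013,0.002,0.005],"turn": [0,0,0]},{"xyz": [0.014,0.001,0.004],"turn": [0,0,0]},{"xyz": [0.014,0.002,0.003],"turn": [0,0,0]},{"xyz": [0.014,0.002,0.002],"turn": [0,0,0]},{"xyz": [0,0,0],"turn": [0,0,0]}]'

```text
clock: 6.78
eef_pos: [637.2, 54.9, 284.4]
eef_rot: [3.141, 0.0, 1.696]
wrist_force: [2.7, 0.7, 2.0]
finger_gap: 11.3
```

```bash
python3 - <<'E'
from h import *
c=camera('scene')
cv2.imwrite('pics/h_s.png',cv2.resize(c['color'][60:380,180:470,::-1],None,fx=1.8,fy=1.8))
E
```

```text
(no output)
```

View pics/h_s.png

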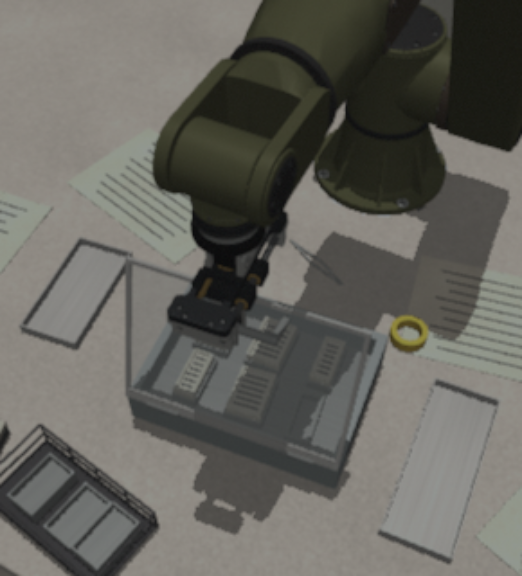

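Call:
arm_command --deltas '[{"xyz": [0.014,0.001,0.001],"turn": [0,0,0]},{"xyz": [0.014,0.002,0.001],"turn": [0,0,0]},{"xyz": [0.014,0.002,-0.001],"turn": [0,0,0]},{"xyz": [0.014,0.001,-0.001],"turn": [0,0,0]},{"xyz": [0,0,0],"turn": [0,0,0]}]'

```text
clock: 7.45
eef_pos: [692.7, 61.3, 283.7]
eef_rot: [-3.141, -0.001, 1.696]
wrist_force: [2.7, 4.0, -4.4]
finger_gap: 11.5
```

Call:
arm_command --deltas '[{"xyz": [0.007,0.001,-0.001],"turn": [0,0,0]},{"xyz": [0.006,0.001,-0.001],"turn": [0,0,0]},{"xyz": [0.002,0.0,0],"turn": [0,0,0]},{"xyz": [0,0,0],"turn": [0,0,0]}]'

```text
clock: 7.95
eef_pos: [703.6, 62.5, 282.1]
eef_rot: [-3.129, -0.0, 1.696]
wrist_force: [-39.8, -2.5, 3.6]
finger_gap: 15.1
```

Call:
arm_command --deltas '[{"xyz": [-0.003,0,0],"turn": [0,0,0]},{"xyz": [0,0,0],"turn": [0,0,0]}]'

```text
clock: 8.2
eef_pos: [701.6, 62.3, 282.1]
eef_rot: [-3.133, 0.0, 1.695]
wrist_force: [-27.1, -2.5, 1.1]
finger_gap: 11.4
```

Call:
arm_command --deltas '[{"xyz": [0,0,0],"turn": [0,0,0]},{"xyz": [0,0,0],"turn": [0,0,0]},{"xyz": [0,0,0],"turn": [0,0,0]},{"xyz": [0,0,0],"turn": [0,0,0]}]' --gripper 0.62

```text
clock: 8.7
eef_pos: [704.7, 62.8, 282.5]
eef_rot: [3.141, 0.0, 1.696]
wrist_force: [0.1, 0.0, -0.9]
finger_gap: 35.4
```

Call:
arm_command --deltas '[{"xyz": [0,0,0.04],"turn": [0,0,0]},{"xyz": [0,0,0.04],"turn": [0,0,0]},{"xyz": [-0.02,-0.01,0],"turn": [0,0,0]},{"xyz": [-0.045,-0.025,0],"turn": [0,0,0]},{"xyz": [-0.045,-0.025,0],"turn": [0,0,0]},{"xyz": [-0.045,-0.025,0],"turn": [0,0,0]},{"xyz": [-0.03,-0.025,0],"turn": [0,0,0]},{"xyz": [0,0,0],"turn": [0,0,0]},{"xyz": [0,0,0],"turn": [0,0,0]}]'

```text
clock: 9.82
eef_pos: [520.1, -46.9, 362.6]
eef_rot: [3.141, 0.0, 1.696]
wrist_force: [-0.0, 0.3, -0.2]
finger_gap: 35.6
```

```bash
python3 - <<'E'
from h import *
s=read_state(); print(s['clock'],s['eef_pos'],s['eef_rot'],s['qd'].round(3))
c=wristcam(); cv2.imwrite('pics/i_w.png',c['color'][:,:,::-1]); snap('top','i_t.png')
c=camera('scene')
cv2.imwrite('pics/i_s.png',cv2.resize(c['color'][60:380,180:470,::-1],None,fx=1.8,fy=1.8))
E
```

```text
9.825 [520.07506805 -46.91143299 362.57137308] [3.14116661e+00 1.51065637e-05 1.69568498e+00] [ 0.013  0.019 -0.007  0.002  0.002 -0.001]
```

View pics/i_w.png

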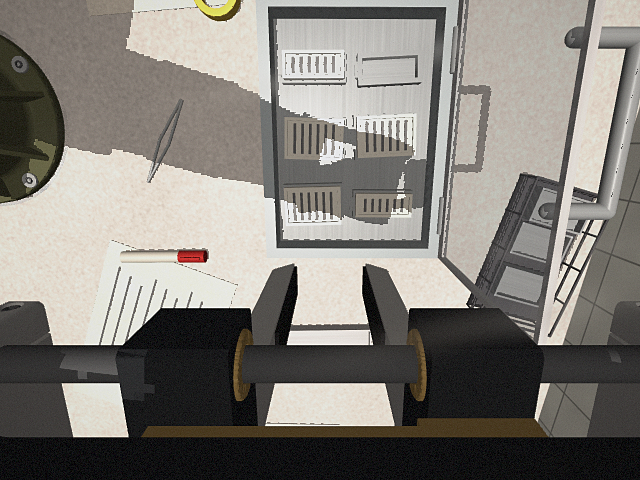

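View pics/i_s.png

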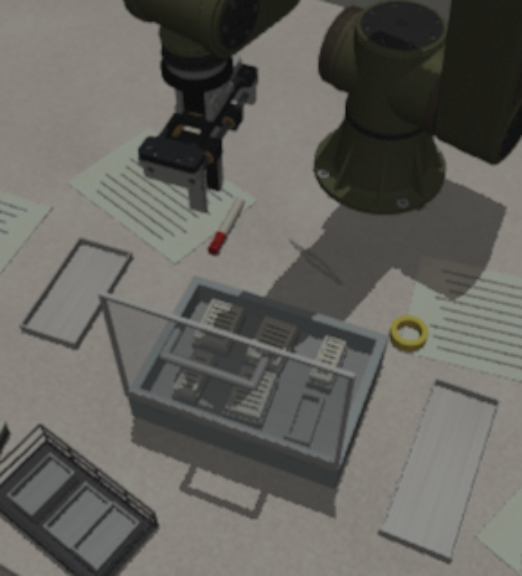

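```bash
python3 - <<'E'
from h import *
s=read_state()
c=wristcam(); np.savez('w1.npz',**{k:c[k] for k in('rvec','tvec','fx','fy','cx','cy')})
g=c['color'][:,:,::-1]
lut=np.array([255*(i/255)**.7 for i in range(256)]).astype('uint8')
cv2.imwrite('pics/j_w.png',cv2.resize(lut[g[30:250,250:470]],None,fx=2.7,fy=2.7,interpolation=cv2.INTER_CUBIC))
print(s['eef_pos'])
E
```

```text
[520.25100889 -46.58067474 361.99205669]
```

View pics/j_w.png

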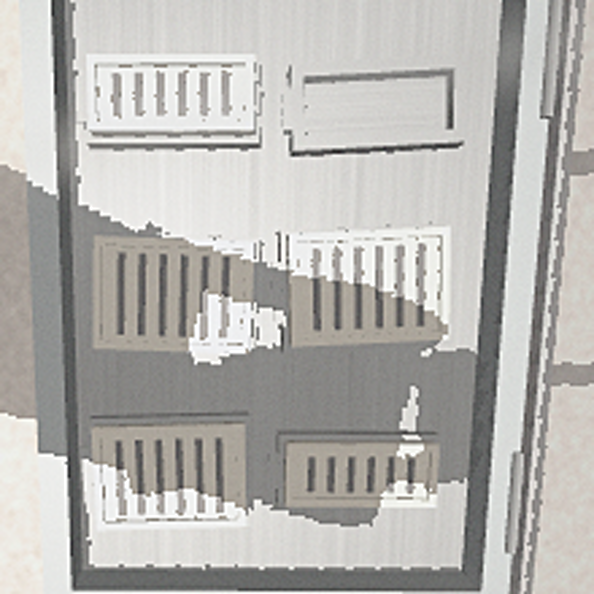

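```bash
cat > blk.py <<'E'
from h import *
def mk(c,crop,f,B,z=65):
    R={}
    for n,ps in B.items():
        P=np.array([onz(c,(crop[0]+(u+.5)/f-.5,crop[1]+(v+.5)/f-.5),z)[:2] for u,v in ps])
        (cx,cy),(w,h),a=cv2.minAreaRect(P.astype('float32'))
        C=P.mean(0); d=(P[1]-P[0]+P[2]-P[3])/2
        yaw=np.arctan2(d[1],d[0])
        print(n,C.round(1),'len',[round(float(np.linalg.norm(P[i]-P[i-1])),1) for i in(1,2,3,0)],'yaw',round(float(yaw),3)); R[n]=C
    return R
E
python3 - <<'E'
from blk import *
c=dict(np.load('w1.npz'))
B=dict(A=[(88,55),(258,55),(255,130),(88,130)],B=[(93,236),(253,238),(250,352),(93,348)],C=[(92,425),(246,420),(244,522),(100,527)],D=[(290,235),(450,228),(445,340),(288,347)],E=[(285,440),(438,435),(434,503),(285,507)])
R=mk(c,(250,30),2.7,B)
t=camera('top')
g=t['color'][:,:,::-1]
cv2.imwrite('pics/k_t.png',cv2.resize(g[190:290,240:380],None,fx=5.5,fy=5.5,interpolation=cv2.INTER_CUBIC))
E
```

```text
A [479.4 119.8] len [76.6, 31.3, 76.6, 31.3] yaw 0.125
B [489.5  32. ] len [75.4, 52.5, 76.1, 51.6] yaw 0.107
C [498.5 -54.3] len [76.1, 51.5, 73.1, 51.7] yaw 0.16
D [581.9  46.5] len [75.2, 51.3, 75.8, 51.5] yaw 0.168
E [592.6 -41. ] len [75.7, 34.3, 75.1, 33.8] yaw 0.156
```

View pics/k_t.png

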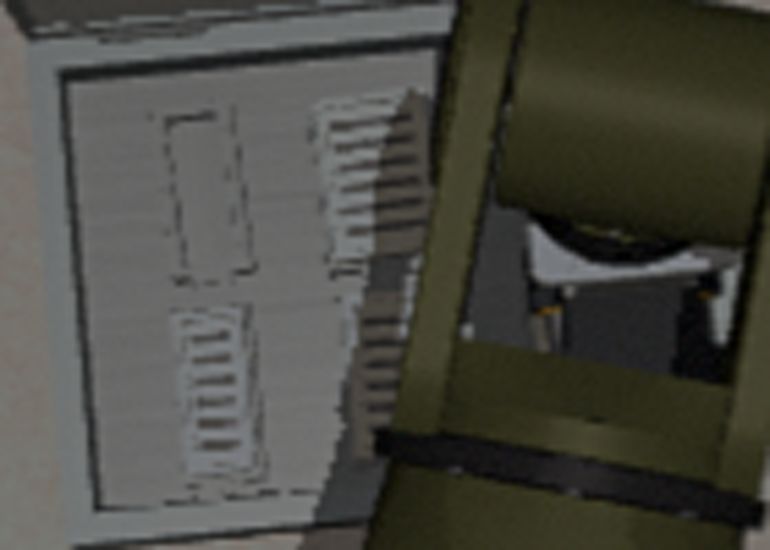

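```bash
python3 - <<'E'
from h import *
w=dict(np.load('w1.npz'));t=camera('top')
def W(u,v): return ray(w,(250+(u+.5)/2.7-.5,30+(v+.5)/2.7-.5))
def T(u,v): return ray(t,(240+(u+.5)/5-.5,180+(v+.5)/5-.5))
for n,a,b in [('A',(172.5,92.5),(195,406)),('D',(368,287.5),(344.5,208.5)),('E',(361,471),(520.5,192)),('C',(170.5,473.5),(541,376))]:
    X,r=tri([W(*a),T(*b)]);print(n,X.round(1),np.round(r,1))
E
```

```text
A [477.7 121.1  53.7] [1.5 1.5]
D [575.3  45.2 100.4] [1.1 1.1]
E [595.3 -44.   42.8] [1.3 1.3]
C [498.  -57.1  46.1] [0. 0.]
```

Call:
arm_command --deltas '[{"xyz": [0.001,0.019,-0.014],"turn": [0,0,0.174]},{"xyz": [0.001,0.019,-0.018],"turn": [0,0,0.174]},{"xyz": [0.001,0.019,-0.018],"turn": [0,0,0.174]},{"xyz": [0.001,0.019,-0.018],"turn": [0,0,0.174]},{"xyz": [0.001,0.019,-0.018],"turn": [0,0,0.174]},{"xyz": [0.001,0.019,-0.018],"turn": [0,0,0.174]},{"xyz": [0.001,0.019,-0.018],"turn": [0,0,0.174]},{"xyz": [0.001,0.019,-0.018],"turn": [0,0,0.174]},{"xyz": [0.001,0.02,-0.022],"turn": [0,0,0.174]},{"xyz": [0,0,0],"turn": [0,0,0]},{"xyz": [0,0,0],"turn": [0,0,0]}]' --gripper 0.45

```text
clock: 11.5
eef_pos: [529.0, 124.5, 201.2]
eef_rot: [-3.142, 0.001, -3.025]
wrist_force: [1.2, 0.6, 0.2]
finger_gap: 51.8
```

```bash
python3 - <<'E'
from h import *
s=read_state(); print(s['clock'],s['eef_pos'],s['eef_rot'],s['joints'].round(3),s['finger_gap'])
c=wristcam(); np.savez('w2.npz',**{k:c[k] for k in('rvec','tvec','fx','fy','cx','cy')})
cv2.imwrite('pics/l_w.png',c['color'][:,:,::-1]); print(proj(c,s['eef_pos']))
E
```

```text
11.5 [529.01174094 124.54351226 201.24903885] [-3.14150748e+00  7.41915619e-04 -3.02514233e+00] [ 0.164  0.298  1.56  -0.     1.283 -1.523] 51.7603009162746
[328.17027738 287.16864708]
```

View pics/l_w.png

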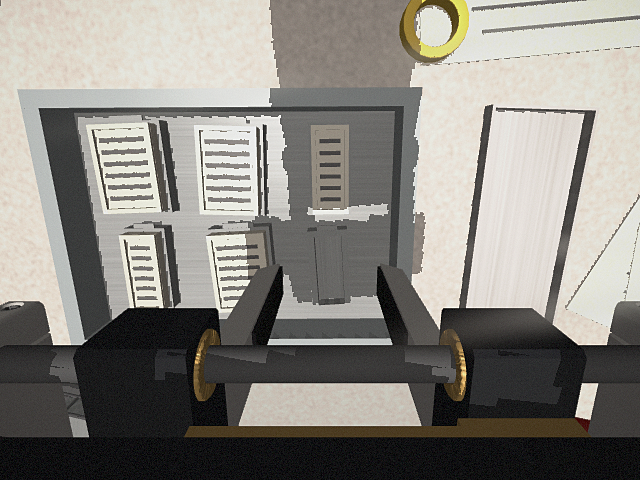

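```bash
python3 - <<'E'
from h import *
g=cv2.imread('pics/l_w.png'); lut=np.array([255*(i/255)**.6 for i in range(256)]).astype('uint8')
cv2.imwrite('pics/l2.png',cv2.resize(lut[g[100:320,70:400]],None,fx=2.4,fy=2.4,interpolation=cv2.INTER_CUBIC))
E
```

```text
(no output)
```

View pics/l2.png

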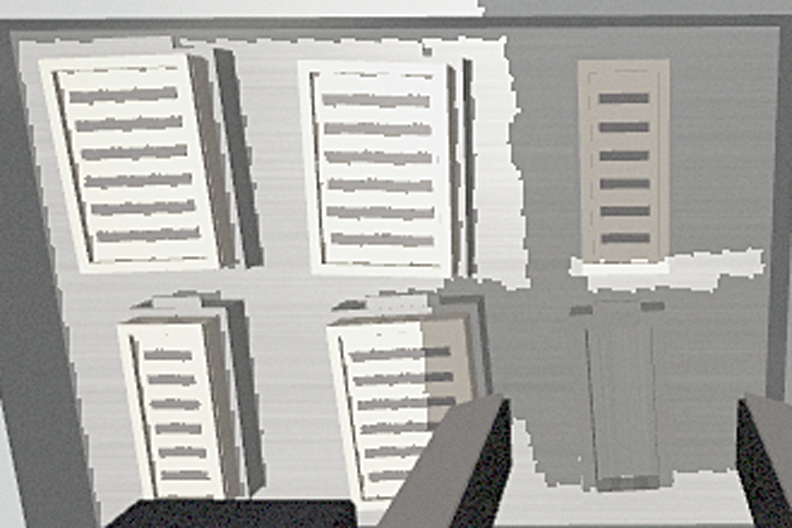

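```bash
python3 - <<'E'
from blk import *
c=dict(np.load('w2.npz'));w1=dict(np.load('w1.npz'));t=camera('top')
B=dict(A=[(578,60),(579,274),(669,272),(669,60)],B=[(298,62),(312,274),(455,276),(446,65)],C=[(40,60),(80,272),(219,268),(188,55)])
mk(c,(70,100),2.4,B)
def W(u,v): return ray(w1,(250+(u+.5)/2.7-.5,30+(v+.5)/2.7-.5))
def V(u,v): return ray(c,(70+(u+.5)/2.4-.5,100+(v+.5)/2.4-.5))
P1=dict(A=[(88,55),(258,55),(255,130),(88,130)],B=[(93,236),(253,238),(250,352),(93,348)],C=[(92,425),(246,420),(244,522),(100,527)])
# P1 order: (-x,+y),(+x,+y),(+x,-y),(-x,-y); B order: (-x,-y),(+x,-y),(+x,+y),(-x,+y)
for n in 'ABC':
    for i,j in zip((0,1,2,3),(3,2,1,0)):
        X,r=tri([V(*B[n][i]),W(*P1[n][j])]);print(n,i,X.round(1),round(float(r[0]),1))
E
```

```text
A [478.6 119.6] len [75.7, 33.4, 75.0, 31.7] yaw 0.119
B [489.8  31.9] len [75.1, 52.9, 74.8, 51.5] yaw 0.099
C [498.1 -55.7] len [75.0, 51.6, 75.1, 51.7] yaw 0.141
A 0 [443.   99.4  65.5] 0.1
A 1 [518.3 108.1  67.8] 0.7
A 2 [515.6 141.6  57.3] 0.6
A 3 [439.4 131.1  62.6] 0.2
B 0 [454.6   2.4  65. ] 0.4
B 1 [529.7   9.9  66.3] 0.3
B 2 [524.3  62.1  65.8] 0.0
B 3 [449.7  53.8  65.2] 0.3
C 0 [465.5 -85.7  66. ] 0.8
C 1 [537.9 -73.   69.6] 0.1
C 2 [531.5 -22.9  68.4] 0.9
C 3 [457.3 -34.6  66.5] 0.2
```

Call:
arm_command --deltas '[{"xyz": [-0.0245,-0.002,-0.02],"turn": [0,0,0]},{"xyz": [-0.025,-0.002,-0.03],"turn": [0,0,0]},{"xyz": [0,0,-0.04],"turn": [0,0,0]},{"xyz": [0,0,-0.03],"turn": [0,0,0]},{"xyz": [0,0,-0.013],"turn": [0,0,0]},{"xyz": [0,0,-0.004],"turn": [0,0,0]},{"xyz": [0,0,0],"turn": [0,0,0]}]'

```text
clock: 12.48
eef_pos: [479.7, 120.9, 64.3]
eef_rot: [3.142, 0.001, -3.022]
wrist_force: [-0.3, 0.3, -0.0]
finger_gap: 51.7
```

```bash
python3 - <<'E'
from h import *
s=read_state(); print(s['clock'],s['eef_pos'],s['eef_rot'],s['wrist_force'],s['finger_gap'])
c=wristcam(); cv2.imwrite('pics/m_w.png',c['color'][60:340,130:530,::-1])
E
```

```text
12.475 [479.73463529 120.88834667  64.29531971] [ 3.14156432e+00  1.20975307e-03 -3.02181645e+00] [-0.29918482  0.33265418 -0.04798046] 51.65400034442903
```

View pics/m_w.png

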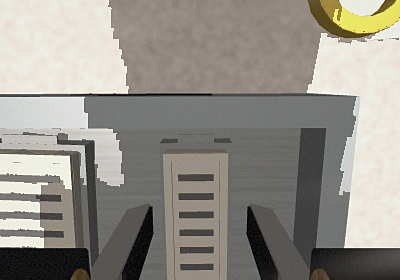

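Call:
arm_command --deltas '[{"xyz": [0,0,0],"turn": [0,0,0]},{"xyz": [0,0,0],"turn": [0,0,0]},{"xyz": [0,0,0],"turn": [0,0,0]},{"xyz": [0,0,0],"turn": [0,0,0]}]' --gripper 1.0 --force 30

```text
clock: 13.02
eef_pos: [479.4, 120.9, 63.8]
eef_rot: [-3.142, 0.001, -3.021]
wrist_force: [-1.5, -1.3, 5.2]
finger_gap: 32.1
```

Call:
arm_command --deltas '[{"xyz": [0,0,0.01],"turn": [0,0,0]},{"xyz": [0,0,0.02],"turn": [0,0,0]},{"xyz": [0,0,0.04],"turn": [0,0,0]},{"xyz": [0,0,0.03],"turn": [0,0,0]},{"xyz": [0.0,-0.02,0.01],"turn": [0,0,0]}]'

```text
clock: 13.65
eef_pos: [479.7, 101.4, 175.7]
eef_rot: [3.141, 0.003, -3.02]
wrist_force: [-0.3, -0.3, -1.6]
finger_gap: 31.8
```

```bash
python3 - <<'E'
from h import *
s=read_state(); print(s['clock'],s['eef_pos'],s['wrist_force'],s['finger_gap'])
c=wristcam(); cv2.imwrite('pics/n_w.png',c['color'][:,:,::-1])
E
```

```text
13.65 [479.66311615 101.41613935 175.74291743] [-0.30936945 -0.25110865 -1.6202558 ] 31.77673564007575
```

View pics/n_w.png

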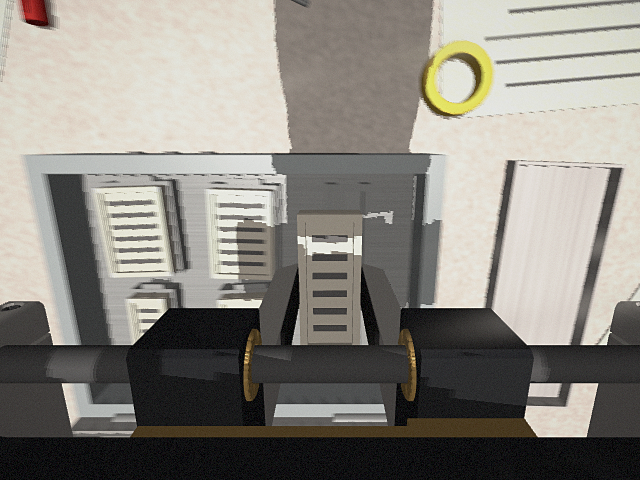

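Call:
arm_command --deltas '[{"xyz": [0.01,-0.03,0.005],"turn": [0,0,0]},{"xyz": [0.011,-0.05,0.003],"turn": [0,0,0]},{"xyz": [0.011,-0.05,0.003],"turn": [0,0,0]},{"xyz": [0.011,-0.05,0.003],"turn": [0,0,0.01]},{"xyz": [0.011,-0.05,0.003],"turn": [0,0,0.01]},{"xyz": [0.011,-0.05,0.003],"turn": [0,0,0]},{"xyz": [0.011,-0.05,0.003],"turn": [0,0,0]},{"xyz": [0.01,-0.05,0],"turn": [0,0,0]},{"xyz": [0.004,-0.03,0],"turn": [0,0,0]},{"xyz": [0,0,0],"turn": [0,0,0]},{"xyz": [0,0,0],"turn": [0,0,0]}]'

```text
clock: 15.08
eef_pos: [569.2, -308.2, 196.2]
eef_rot: [3.141, -0.0, -3.001]
wrist_force: [0.2, 0.9, 0.4]
finger_gap: 31.3
```

```bash
python3 - <<'E'
from h import *
s=read_state(); print(s['clock'],s['eef_pos'],s['eef_rot'],s['wrist_force'],s['finger_gap'],s['joints'].round(2))
c=wristcam(); cv2.imwrite('pics/o_w.png',c['color'][:,:,::-1])
np.savez('w3.npz',**{k:c[k] for k in('rvec','tvec','fx','fy','cx','cy')})
t=camera('top');cv2.imwrite('pics/o_t.png',cv2.resize(t['color'][180:320,160:500,::-1],None,fx=2.3,fy=2.3))
E
```

```text
15.075 [ 569.17568032 -308.21048563  196.2381459 ] [ 3.14095790e+00 -3.64920738e-04 -3.00116785e+00] [0.21971351 0.86651229 0.36389764] 31.31300044313954 [-0.55  0.54  1.24  0.    1.37 -2.26]
```

View pics/o_w.png

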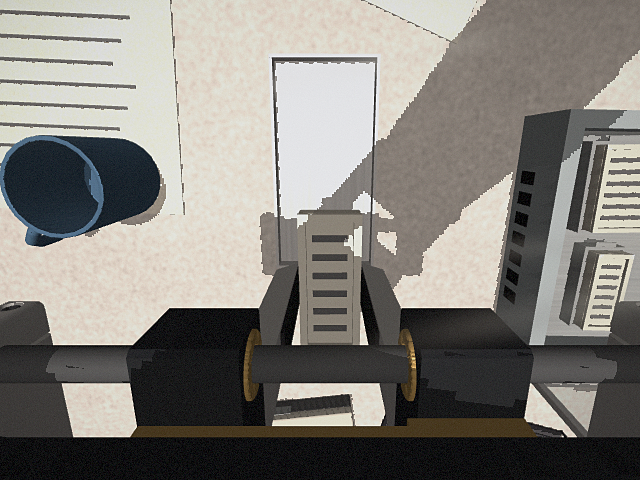

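View pics/o_t.png

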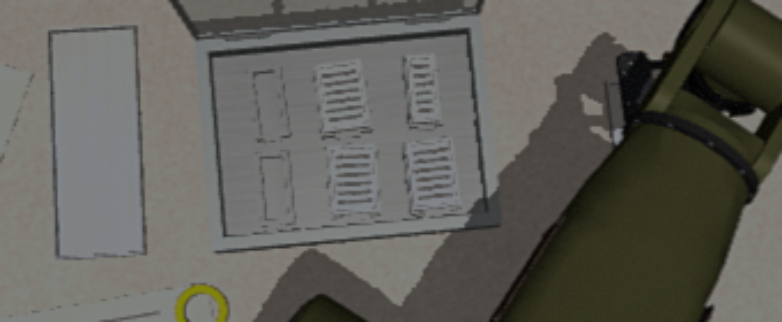

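```bash
python3 - <<'E'
from h import *
c=dict(np.load('w3.npz'));t=camera('top')
a=onz(c,(271.5,57),18);b=onz(c,(377.5,57),18);l=onz(c,(279,240),18);r=onz(c,(371,240),18)
print(a,b,np.linalg.norm(a-b),l,r,np.linalg.norm(l-r))
d=(l-a)+(r-b);yaw=np.arctan2(d[1],d[0]);print('yaw',yaw,np.arctan2(-(b-a)[0],(b-a)[1]))
m=(a+b)/2; e=np.array([np.cos(yaw),np.sin(yaw),0]); print('centre',m+103*e,'slots',m+(103-45)*e,m+(103+45)*e)
# stereo height: tray near corners in start top image
B=lambda u,v:(170+(u+.5)/2.58-.5,170+(v+.5)/2.58-.5)
for uv,tv in[((377.5,57),B(679,315)),((271.5,57),B(776,303))]:
    # order: image right is +y
    print(tri([ray(c,uv),ray(t,tv)]))
E
```

```text
[ 428.09943959 -380.41078343   18.        ] [ 414.57346375 -284.89804994   18.        ] 96.46571557267683 [ 598.70969772 -355.60785281   18.        ] [ 585.48584492 -261.64750435   18.        ] 94.8863391973483
yaw 0.13978598190449576 0.14067892853124425
centre [ 523.33177302 -318.30330439   18.        ] slots [ 478.77071029 -324.57320782   18.        ] [ 567.89283574 -312.03340096   18.        ]
(array([ 411.07045112, -284.11791935,    5.37646308]), [np.float64(0.5854057516625486), np.float64(0.5854057516625016)])
(array([ 425.69332427, -382.74523982,    6.63487813]), [np.float64(0.27947259243607103), np.float64(0.2794725924360857)])
```

Call:
arm_command --deltas '[{"xyz": [-0.005,-0.003,-0.03],"turn": [0,0,0]},{"xyz": [0,0,-0.045],"turn": [0,0,0]},{"xyz": [0,0,-0.045],"turn": [0,0,0]},{"xyz": [0,0,-0.025],"turn": [0,0,0]},{"xyz": [0,0,-0.013],"turn": [0,0,0]},{"xyz": [0,0,-0.006],"turn": [0,0,0]},{"xyz": [0,0,-0.002],"turn": [0,0,0]},{"xyz": [0,0,0],"turn": [0,0,0]}]'

```text
clock: 16.23
eef_pos: [564.5, -312.3, 31.3]
eef_rot: [-3.141, 0.001, -3.001]
wrist_force: [-0.8, 0.4, -0.1]
finger_gap: 31.7
```

Call:
arm_command --deltas '[{"xyz": [0,0,-0.0015],"turn": [0,0,0]},{"xyz": [0,0,0],"turn": [0,0,0]}]'

```text
clock: 16.48
eef_pos: [564.4, -312.3, 29.3]
eef_rot: [-3.141, 0.001, -3.001]
wrist_force: [-0.2, -0.5, 0.6]
finger_gap: 31.3
```

Call:
arm_command --deltas '[{"xyz": [0,0,0],"turn": [0,0,0]},{"xyz": [0,0,0],"turn": [0,0,0]},{"xyz": [0,0,0],"turn": [0,0,0]},{"xyz": [0,0,0.03],"turn": [0,0,0]},{"xyz": [0,0,0.05],"turn": [0,0,0]},{"xyz": [0.02,0,0.05],"turn": [0,0,0]},{"xyz": [0.02,0,0.04],"turn": [0,0,0]},{"xyz": [0,0,0],"turn": [0,0,0]}]' --gripper 0.45

```text
clock: 17.48
eef_pos: [605.8, -312.3, 202.3]
eef_rot: [-3.138, 0.004, -3.001]
wrist_force: [0.0, -0.5, -0.7]
finger_gap: 51.5
```

```bash
python3 - <<'E'
from h import *
s=read_state(); print(s['clock'],s['eef_pos'],s['eef_rot'],s['finger_gap'])
c=wristcam(); cv2.imwrite('pics/p_w.png',c['color'][:,:,::-1])
np.savez('w4.npz',**{k:c[k] for k in('rvec','tvec','fx','fy','cx','cy')})
E
```

```text
17.475 [ 605.83019442 -312.3399848   202.26923247] [-3.13813488  0.0044726  -3.00064433] 51.46636804735649
```

View pics/p_w.png

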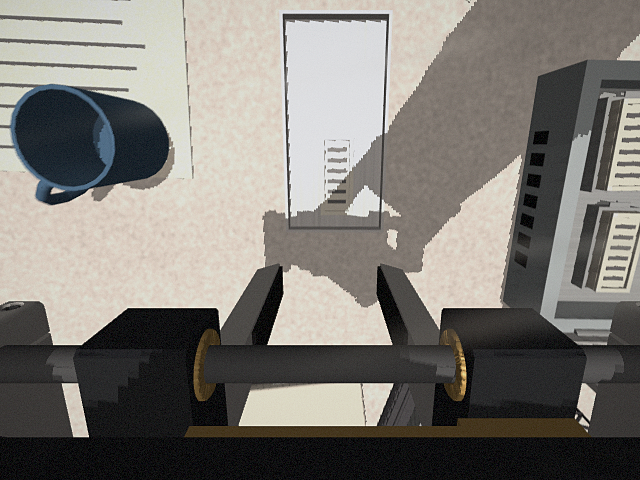

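```bash
python3 - <<'E'
from blk import *
c=dict(np.load('w4.npz'))
mk(c,(0,0),1,dict(tray=[(281,13),(290,229),(382,229),(393,13)]),18)
mk(c,(0,0),1,dict(blk=[(322,139),(323,214),(348,214),(350,140)]),30.5)
E
```

```text
tray [ 519.3 -317.5] len [199.6, 95.8, 199.4, 100.6] yaw 0.141
blk [ 564.6 -311.8] len [71.8, 24.8, 70.9, 26.4] yaw 0.138
```

Call:
arm_command --deltas '[{"xyz": [0,0.03,0.02],"turn": [0,0,0]},{"xyz": [0.003,0.045,0.02],"turn": [0,0,0]},{"xyz": [0.003,0.05,0.01],"turn": [0,0,0]},{"xyz": [0.004,0.05,0],"turn": [0,0,0]},{"xyz": [0.004,0.05,0],"turn": [0,0,0]},{"xyz": [0.004,0.05,0],"turn": [0,0,0]},{"xyz": [0,0,0],"turn": [0,0,0]},{"xyz": [0,0,0],"turn": [0,0,0]}]'

```text
clock: 18.52
eef_pos: [621.8, -37.7, 247.9]
eef_rot: [3.141, -0.002, -3.001]
wrist_force: [-0.2, 0.2, 1.0]
finger_gap: 51.9
```

```bash
python3 - <<'E'
from h import *
s=read_state(); print(s['clock'],s['eef_pos'],s['eef_rot'],s['finger_gap'])
c=wristcam(); cv2.imwrite('pics/q_w.png',c['color'][:,:,::-1])
np.savez('w5.npz',**{k:c[k] for k in('rvec','tvec','fx','fy','cx','cy')})
g=c['color'][:,:,::-1]
cv2.imwrite('pics/q2.png',cv2.resize(g[60:300,240:520],None,fx=2.4,fy=2.4,interpolation=cv2.INTER_CUBIC))
E
```

```text
18.525 [621.75594456 -37.66083088 247.89702886] [ 3.14139079e+00 -1.58788487e-03 -3.00144407e+00] 51.910136517936905
```

View pics/q2.png

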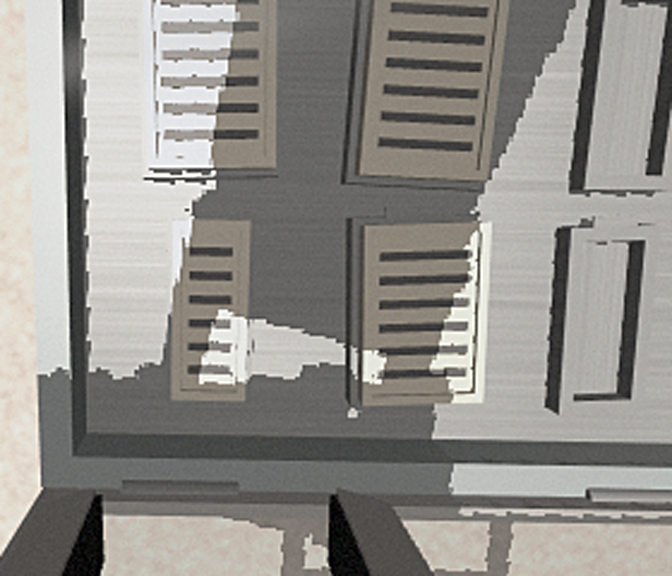

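```bash
python3 - <<'E'
from blk import *
c=dict(np.load('w5.npz'));w1=dict(np.load('w1.npz'))
B=dict(E=[(176,220),(171,399),(244,401),(252,222)],D=[(364,226),(358,404),(484,400),(492,222)])
mk(c,(240,60),2.4,B)
P1=dict(D=[(290,235),(450,228),(445,340),(288,347)],E=[(285,440),(438,435),(434,503),(285,507)])
for n in 'DE':
    for i,j in zip((0,1,2,3),(3,2,1,0)):
        u,v=B[n][i];p,q=P1[n][j]
        X,r=tri([ray(c,(240+u/2.4,60+v/2.4)),ray(w1,(250+p/2.7,30+q/2.7))]);print(n,i,X.round(1),round(float(r[0]),1))
E
```

```text
E [593.7 -42.7] len [75.1, 31.5, 75.2, 31.1] yaw 0.102
D [582.2  46.5] len [74.9, 54.3, 74.8, 52.4] yaw 0.162
D 0 [549.2  14.6  65. ] 0.9
D 1 [624.8  27.2  59.5] 0.4
D 2 [613.8  76.9  72.8] 0.4
D 3 [541.4  64.9  70.6] 0.1
E 0 [557.6 -61.5  76.8] 0.6
E 1 [635.6 -54.4  53.4] 0.2
E 2 [635.4 -21.   37.5] 0.3
E 3 [554.3 -30.8  60.4] 0.6
```

Call:
arm_command --deltas '[{"xyz": [-0.018,-0.002,-0.03],"turn": [0,0,-0.015]},{"xyz": [-0.01,-0.002,-0.05],"turn": [0,0,0]},{"xyz": [0,0,-0.05],"turn": [0,0,0]},{"xyz": [0,0,-0.035],"turn": [0,0,0]},{"xyz": [0,0,-0.014],"turn": [0,0,0]},{"xyz": [0,0,-0.005],"turn": [0,0,0]},{"xyz": [0,0,0],"turn": [0,0,0]}]'

```text
clock: 19.45
eef_pos: [594.7, -41.5, 65.9]
eef_rot: [-3.141, 0.001, -3.017]
wrist_force: [-0.1, 0.8, 0.1]
finger_gap: 51.4
```

```bash
python3 - <<'E'
from h import *
s=read_state(); print(s['clock'],s['eef_pos'],s['eef_rot'],s['wrist_force'],s['finger_gap'])
c=wristcam(); cv2.imwrite('pics/r_w.png',c['color'][60:340,130:530,::-1])
E
```

```text
19.45 [594.66767043 -41.4500642   65.89176404] [-3.14122775e+00  1.28220184e-03 -3.01673926e+00] [-0.08844042  0.78026636  0.12308331] 51.44993405281196
```

View pics/r_w.png

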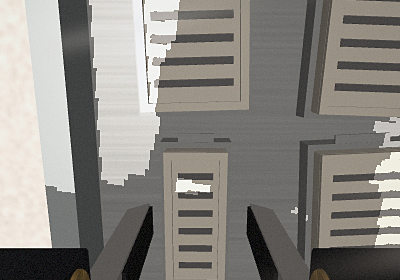

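Call:
arm_command --deltas '[{"xyz": [0,0,-0.002],"turn": [0,0,0]},{"xyz": [0,0,0],"turn": [0,0,0]},{"xyz": [0,0,0],"turn": [0,0,0]},{"xyz": [0,0,0],"turn": [0,0,0]},{"xyz": [0,0,0],"turn": [0,0,0]}]' --gripper 1.0 --force 30

```text
clock: 20.12
eef_pos: [594.5, -41.8, 63.4]
eef_rot: [-3.14, 0.001, -3.017]
wrist_force: [-0.4, -5.2, 1.3]
finger_gap: 31.7
```

Call:
arm_command --deltas '[{"xyz": [0,0,0.01],"turn": [0,0,0]},{"xyz": [0,0,0.02],"turn": [0,0,0]},{"xyz": [0,0,0.04],"turn": [0,0,0]},{"xyz": [0,0,0.04],"turn": [0,0,0]},{"xyz": [-0.01,-0.02,0.01],"turn": [0,0,0]},{"xyz": [-0.01,-0.05,0],"turn": [0,0,0.015]},{"xyz": [-0.01,-0.05,0],"turn": [0,0,0]},{"xyz": [-0.02,-0.05,0],"turn": [0,0,0]},{"xyz": [-0.02,-0.05,0],"turn": [0,0,0]},{"xyz": [-0.02,-0.05,0],"turn": [0,0,0]},{"xyz": [-0.01,-0.01,0],"turn": [0,0,0]},{"xyz": [0,0,0],"turn": [0,0,0]}]'

```text
clock: 21.62
eef_pos: [493.2, -321.4, 182.2]
eef_rot: [3.141, -0.001, -3.003]
wrist_force: [0.4, 1.1, -1.5]
finger_gap: 31.8
```

```bash
python3 - <<'E'
from h import *
s=read_state(); print(s['clock'],s['eef_pos'],s['eef_rot'],s['wrist_force'],s['finger_gap'])
c=wristcam(); cv2.imwrite('pics/s_w.png',c['color'][:,:,::-1])
np.savez('w6.npz',**{k:c[k] for k in('rvec','tvec','fx','fy','cx','cy')})
E
```

```text
21.625 [ 493.20316104 -321.40084718  182.18718076] [ 3.14057101e+00 -8.24142432e-04 -3.00298870e+00] [ 0.38375644  1.12618932 -1.53280388] 31.799255421263556
```

View pics/s_w.png

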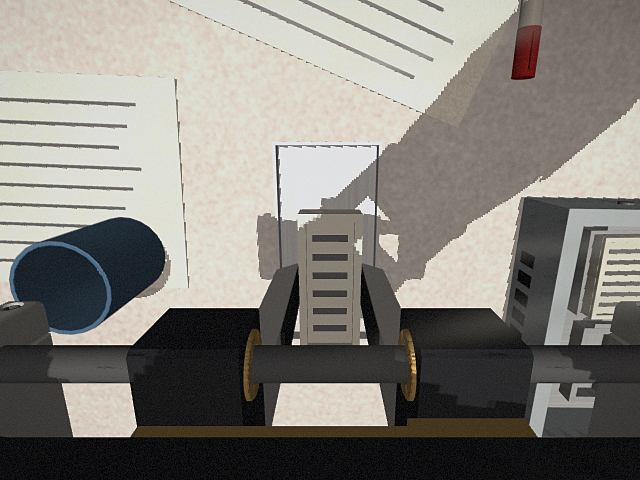

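```bash
python3 - <<'E'
from h import *
c=dict(np.load('w6.npz'))
a=onz(c,(273,144),18);b=onz(c,(380,144),18);m=(a+b)/2;e=np.array([np.cos(.14),np.sin(.14),0])
print(a,b,np.linalg.norm(a-b),'c',m+102*e,'near',m+(102-45)*e)
E
```

```text
[ 427.81807711 -382.20541576   18.        ] [ 414.1563165  -284.18149837   18.        ] 98.9713700233215 c [ 521.98922842 -318.96005937   18.        ] near [ 477.42950859 -325.23949953   18.        ]
```

Call:
arm_command --deltas '[{"xyz": [-0.009,-0.0015,-0.02],"turn": [0,0,0]},{"xyz": [-0.009,-0.0015,-0.04],"turn": [0,0,0]},{"xyz": [0,0,-0.04],"turn": [0,0,0]},{"xyz": [0,0,-0.03],"turn": [0,0,0]},{"xyz": [0,0,-0.013],"turn": [0,0,0]},{"xyz": [0,0,-0.006],"turn": [0,0,0]},{"xyz": [0,0,-0.002],"turn": [0,0,0]},{"xyz": [0,0,-0.0015],"turn": [0,0,0]},{"xyz": [0,0,0],"turn": [0,0,0]}]'

```text
clock: 22.8
eef_pos: [476.4, -324.3, 31.0]
eef_rot: [-3.141, 0.001, -3.001]
wrist_force: [0.5, -0.7, -0.8]
finger_gap: 31.3
```

Call:
arm_command --deltas '[{"xyz": [0,0,0],"turn": [0,0,0]},{"xyz": [0,0,0],"turn": [0,0,0]},{"xyz": [0,0,0],"turn": [0,0,0]},{"xyz": [0,0,0.03],"turn": [0,0,0]},{"xyz": [0.02,0,0.05],"turn": [0,0,0]},{"xyz": [0.05,0,0.05],"turn": [0,0,0]},{"xyz": [0.05,0,0.04],"turn": [0,0,0]},{"xyz": [0.02,0,0],"turn": [0,0,0]},{"xyz": [0,0,0],"turn": [0,0,0]}]' --gripper 0.45

```text
clock: 23.92
eef_pos: [609.7, -323.7, 192.8]
eef_rot: [3.141, -0.001, -3.0]
wrist_force: [0.3, -0.1, -0.7]
finger_gap: 51.8
```

```bash
python3 - <<'E'
from h import *
s=read_state(); print(s['clock'],s['eef_pos'],s['eef_rot'],s['wrist_force'],s['finger_gap'])
c=wristcam(); cv2.imwrite('pics/t_w.png',c['color'][:,:,::-1])
np.savez('w7.npz',**{k:c[k] for k in('rvec','tvec','fx','fy','cx','cy')})
E
```

```text
23.925 [ 609.65797501 -323.70685072  192.84134643] [ 3.14112626e+00 -6.03758011e-04 -3.00045279e+00] [ 0.25760718 -0.08838497 -0.6986319 ] 51.792741547533424
```

View pics/t_w.png

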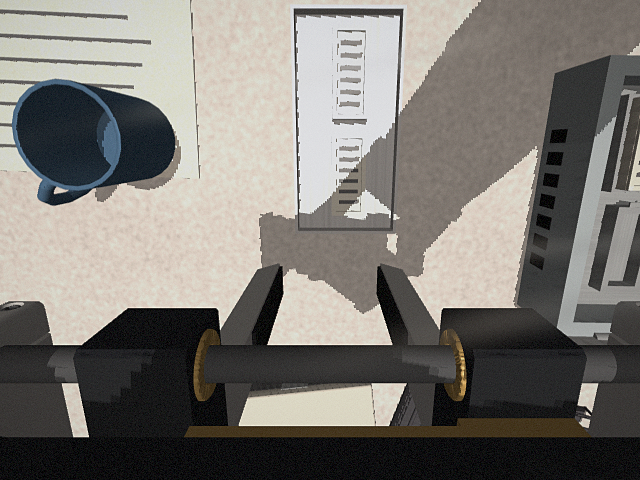

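Call:
arm_command --deltas '[{"xyz": [-0.01,0.02,0.01],"turn": [0,0,0]},{"xyz": [-0.02,0.05,0],"turn": [0,0,0]},{"xyz": [-0.02,0.05,0],"turn": [0,0,0]},{"xyz": [-0.02,0.05,0],"turn": [0,0,0]},{"xyz": [-0.02,0.05,-0.01],"turn": [0,0,0]},{"xyz": [-0.02,0.05,-0.04],"turn": [0,0,0]},{"xyz": [-0.001,-0.001,-0.02],"turn": [0,0,0]},{"xyz": [0,0,0],"turn": [0,0,0]}]' --gripper 0.25

```text
clock: 24.98
eef_pos: [498.0, -58.5, 135.4]
eef_rot: [3.141, -0.003, -3.001]
wrist_force: [0.4, -0.3, 0.7]
finger_gap: 70.2
```

```bash
python3 - <<'E'
from h import *
s=read_state(); print(s['clock'],s['eef_pos'],s['eef_rot'],s['wrist_force'],s['finger_gap'])
c=wristcam(); cv2.imwrite('pics/u_w.png',c['color'][:,:,::-1]); print(proj(c,(498.3,-55,65)),proj(c,s['eef_pos']+np.array([0,0,-10])))
E
```

```text
24.975 [497.9925584  -58.52125321 135.42531911] [ 3.14085960e+00 -2.50746863e-03 -3.00148414e+00] [ 0.43185959 -0.26377952  0.67858575] 70.22447514026867
[333.16797938 249.8638013 ] [328.21601181 280.01416502]
```

View pics/u_w.png

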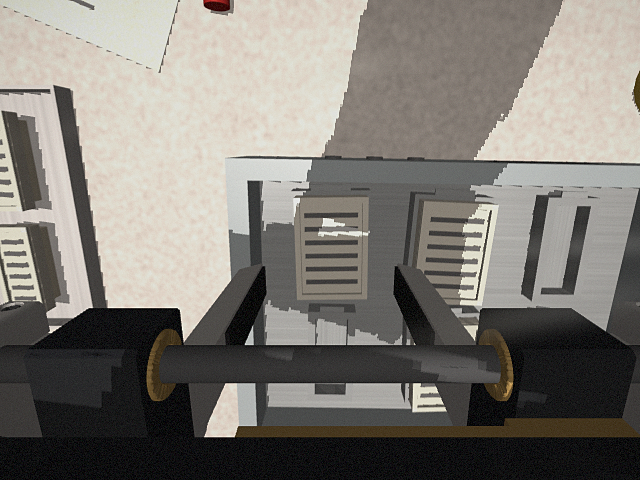

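Call:
arm_command --deltas '[{"xyz": [0,0.003,-0.025],"turn": [0,0,0]},{"xyz": [0,0,-0.025],"turn": [0,0,0]},{"xyz": [0,0,-0.015],"turn": [0,0,0]},{"xyz": [0,0,-0.006],"turn": [0,0,0]},{"xyz": [0,0,0],"turn": [0,0,0]},{"xyz": [0,0,0],"turn": [0,0,0]}]'

```text
clock: 25.78
eef_pos: [500.0, -55.6, 66.2]
eef_rot: [-3.141, 0.001, -3.001]
wrist_force: [1.2, 0.4, -0.4]
finger_gap: 70.6
```

Call:
arm_command --deltas '[{"xyz": [0,0,0],"turn": [0,0,0]},{"xyz": [0,0,0],"turn": [0,0,0]},{"xyz": [0,0,0],"turn": [0,0,0]},{"xyz": [0,0,0],"turn": [0,0,0]}]' --gripper 1.0 --force 35

```text
clock: 26.28
eef_pos: [499.7, -55.5, 65.7]
eef_rot: [-3.141, 0.0, -3.001]
wrist_force: [-1.6, 0.2, 4.1]
finger_gap: 51.9
```

Call:
arm_command --deltas '[{"xyz": [0,0,0.01],"turn": [0,0,0]},{"xyz": [0,0,0.02],"turn": [0,0,0]},{"xyz": [0,0,0.04],"turn": [0,0,0]},{"xyz": [0,0.01,0.04],"turn": [0,0,0]},{"xyz": [0,0.04,0.005],"turn": [0,0,-0.01]},{"xyz": [0.005,0.055,0],"turn": [0,0,-0.01]},{"xyz": [0.005,0.055,0],"turn": [0,0,-0.01]},{"xyz": [0.005,0.055,0],"turn": [0,0,-0.01]},{"xyz": [0.005,0.055,0],"turn": [0,0,-0.01]},{"xyz": [0.01,0.055,0],"turn": [0,0,0]},{"xyz": [0.03,0.04,0],"turn": [0,0,0]},{"xyz": [0.04,0.02,0.01],"turn": [0,0,0]}]'

```text
clock: 27.78
eef_pos: [599.3, 331.8, 190.4]
eef_rot: [-3.141, -0.001, -3.049]
wrist_force: [0.4, 0.3, -0.6]
finger_gap: 51.6
```

Call:
arm_command --deltas '[{"xyz": [0,0,0],"turn": [0,0,0]},{"xyz": [0,0,0],"turn": [0,0,0]}]'

```text
clock: 28.02
eef_pos: [599.0, 329.1, 190.1]
eef_rot: [-3.141, -0.001, -3.051]
wrist_force: [-0.1, -0.8, -1.1]
finger_gap: 51.6
```

```bash
python3 - <<'E'
from h import *
s=read_state(); print(s['clock'],s['eef_pos'],s['eef_rot'],s['wrist_force'],s['finger_gap'])
c=wristcam(); cv2.imwrite('pics/v_w.png',c['color'][:,:,::-1])
np.savez('w8.npz',**{k:c[k] for k in('rvec','tvec','fx','fy','cx','cy')})
E
```

```text
28.025 [599.01844527 329.10982593 190.10188261] [-3.14119229e+00 -1.03956001e-03 -3.05147944e+00] [-0.13111467 -0.80467428 -1.0745223 ] 51.579429314298
```

View pics/v_w.png

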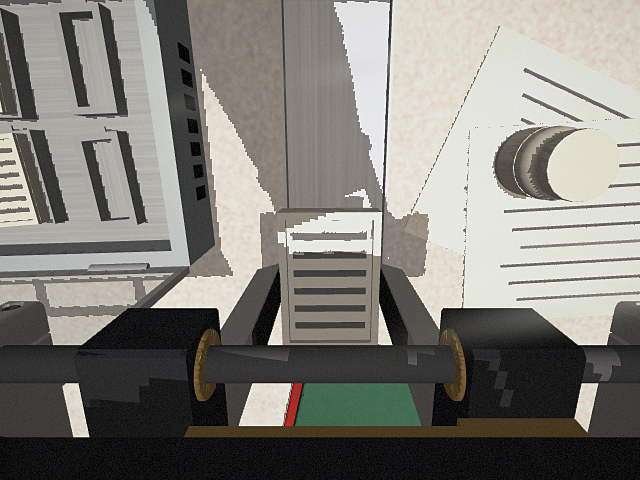

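```bash
python3 - <<'E'
from h import *
c=dict(np.load('w8.npz'))
for v in(10,200):
    for u in ((281.5,392) if v==10 else (286,383)): print(v,onz(c,(u,v),18).round(1))
t=camera('top');cv2.imwrite('pics/v_t.png',cv2.resize(t['color'][170:310,150:300,::-1],None,fx=4,fy=4))
E
```

```text
10 [417.6 271.7  18. ]
10 [408.9 367.3  18. ]
200 [582.9 285.5  18. ]
200 [574.4 380.6  18. ]
```

View pics/v_t.png

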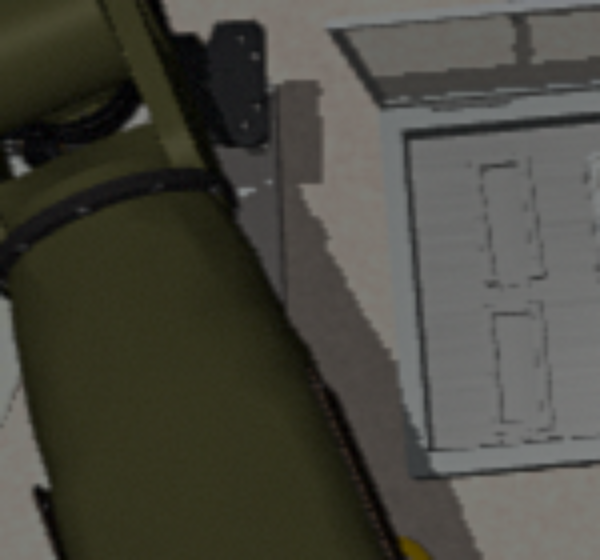

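Call:
arm_command --deltas '[{"xyz": [-0.02,0,0],"turn": [0,0,0]},{"xyz": [-0.02,0,0],"turn": [0,0,0]},{"xyz": [0,0,0],"turn": [0,0,0]},{"xyz": [0,0,0],"turn": [0,0,0]}]'

```text
clock: 28.62
eef_pos: [560.0, 329.3, 190.9]
eef_rot: [3.141, 0.001, -3.052]
wrist_force: [0.8, 0.4, -0.3]
finger_gap: 51.7
```

```bash
python3 - <<'E'
from h import *
s=read_state(); print(s['clock'],s['eef_pos'],s['eef_rot'],s['wrist_force'],s['finger_gap'])
c=wristcam(); cv2.imwrite('pics/x_w.png',cv2.resize(c['color'][0:260,220:460,::-1],None,fx=2.2,fy=2.2))
np.savez('w9.npz',**{k:c[k] for k in('rvec','tvec','fx','fy','cx','cy')})
E
```

```text
28.625 [559.95097444 329.26635207 190.89594283] [ 3.14138890e+00  7.07840960e-04 -3.05158957e+00] [ 0.79483939  0.44794059 -0.33912992] 51.65492017912189
```

View pics/x_w.png

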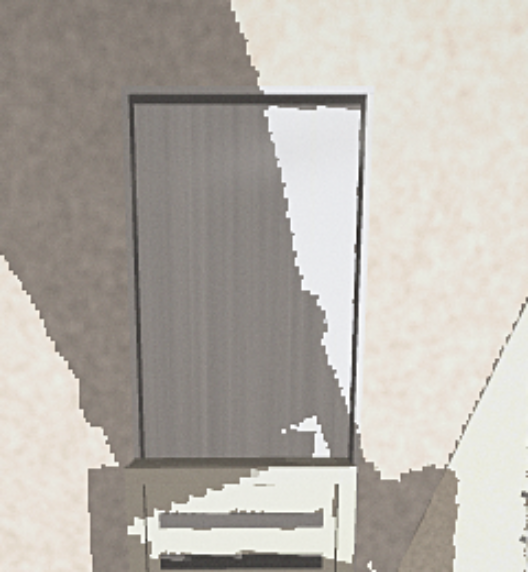

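```bash
python3 - <<'E'
from h import *
c=dict(np.load('w9.npz'))
P=lambda u,v:onz(c,(220+u/2.2,v/2.2),18)
a=P(128,94);b=P(367,94);l=P(139,440);r=P(355,440)
print(a,b,np.linalg.norm(a-b),l,r,np.linalg.norm(l-r))
d=(l-a)+(r-b);yaw=np.arctan2(d[1],d[0]);print(yaw)
m=(a+b)/2;e=np.array([np.cos(.088),np.sin(.088),0])
for k in(133,133+84,133-84):print((m+k*e).round(1))
E
```

```text
[404.63738156 270.4876912   18.        ] [395.95313797 366.51002186  18.        ] 96.41423169075337 [544.51075852 282.93694957  18.        ] [535.83515086 379.42469896  18.        ] 96.87699392210273
0.09041748340954758
[532.8 330.2  18. ]
[616.5 337.6  18. ]
[449.1 322.8  18. ]
```

Call:
arm_command --deltas '[{"xyz": [0.0265,0.0035,-0.01],"turn": [0,0,0]},{"xyz": [0.026,0.003,-0.03],"turn": [0,0,0]},{"xyz": [0,0,-0.05],"turn": [0,0,0]},{"xyz": [0,0,-0.04],"turn": [0,0,0]},{"xyz": [0,0,-0.018],"turn": [0,0,0]},{"xyz": [0,0,-0.007],"turn": [0,0,0]},{"xyz": [0,0,-0.003],"turn": [0,0,0]},{"xyz": [0,0,-0.001],"turn": [0,0,0]},{"xyz": [0,0,0],"turn": [0,0,0]}]'

```text
clock: 29.8
eef_pos: [612.4, 336.2, 32.4]
eef_rot: [3.141, 0.001, -3.051]
wrist_force: [-0.7, -0.0, -1.2]
finger_gap: 51.5
```

```bash
python3 - <<'E'
from h import *
s=read_state(); print(s['clock'],s['eef_pos'],s['eef_rot'],s['wrist_force'],s['finger_gap'])
c=wristcam(); cv2.imwrite('pics/y_w.png',c['color'][:,:,::-1])
c=camera('scene'); cv2.imwrite('pics/y_s.png',cv2.resize(c['color'][180:400,340:540,::-1],None,fx=2.5,fy=2.5))
E
```

```text
29.8 [612.38983672 336.1701795   32.35788755] [ 3.14114274e+00  1.24318720e-03 -3.05133876e+00] [-0.67337735 -0.0373637  -1.21081083] 51.459947705534454
```

View pics/y_s.png

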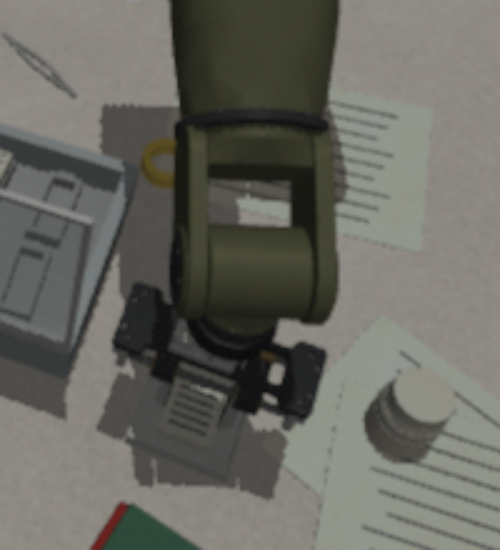

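Call:
arm_command --deltas '[{"xyz": [0,0,0],"turn": [0,0,0]},{"xyz": [0,0,0],"turn": [0,0,0]},{"xyz": [0,0,0],"turn": [0,0,0]},{"xyz": [0,0,0.02],"turn": [0,0,0]},{"xyz": [0,0,0.05],"turn": [0,0,0]},{"xyz": [0.01,0,0.05],"turn": [0,0,0]},{"xyz": [0.02,0,0.05],"turn": [0,0,0]},{"xyz": [0.02,0,0.05],"turn": [0,0,0]},{"xyz": [0,0,0],"turn": [0,0,0]},{"xyz": [0,0,0],"turn": [0,0,0]}]' --gripper 0.32

```text
clock: 31.15
eef_pos: [661.7, 335.9, 251.4]
eef_rot: [-3.141, -0.001, -3.051]
wrist_force: [-0.0, 0.9, -0.7]
finger_gap: 64.2
```

```bash
python3 - <<'E'
from h import *
s=read_state(); print(s['clock'],s['eef_pos'],s['eef_rot'],s['wrist_force'],s['finger_gap'])
c=wristcam(); cv2.imwrite('pics/z_w.png',c['color'][:,:,::-1])
np.savez('w10.npz',**{k:c[k] for k in('rvec','tvec','fx','fy','cx','cy')})
cv2.imwrite('pics/z_w2.png',cv2.resize(c['color'][0:300,240:440,::-1],None,fx=2,fy=2))
E
```

```text
31.15 [661.6905592 335.8853574 251.3979585] [-3.14146232e+00 -5.34123574e-04 -3.05135195e+00] [-0.04178757  0.87051943 -0.70947738] 64.16351124082416
```

View pics/z_w2.png

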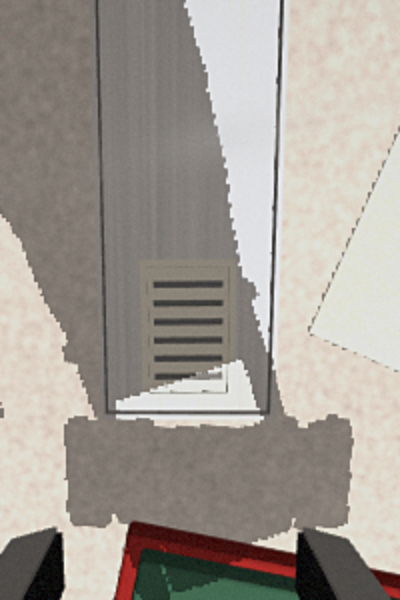

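```bash
python3 - <<'E'
from blk import *
c=dict(np.load('w10.npz'))
mk(c,(240,0),2,dict(b=[(141,260),(146,393),(229,393),(235,262)]),30.5)
a=onz(c,(240+53,205.5),18);b=onz(c,(240+134.5,205.5),18);print(a,b,np.linalg.norm(a-b),(a+b)/2)
a=onz(c,(240+53,205.5),3);b=onz(c,(240+134.5,205.5),3);print(a,b,np.linalg.norm(a-b),(a+b)/2)
E
```

```text
b [609.1 336.6] len [71.6, 46.6, 70.6, 50.4] yaw 0.089
[661.17526736 294.04620718  18.        ] [652.63659862 388.72006888  18.        ] 95.0581345976069 [656.90593299 341.38313803  18.        ]
[663.78212755 292.70126961   3.        ] [654.9245238  390.91137438   3.        ] 98.60873096985839 [659.35332568 341.806322     3.        ]
```

Call:
arm_command --deltas '[{"xyz": [-0.03,-0.01,0],"turn": [0,0,0]},{"xyz": [-0.05,-0.02,0],"turn": [0,0,0]},{"xyz": [-0.04,-0.03,-0.01],"turn": [0,0,0]},{"xyz": [-0.03,-0.05,-0.02],"turn": [0,0,0.01]},{"xyz": [-0.021,-0.055,-0.02],"turn": [0,0,0]},{"xyz": [0,-0.055,-0.02],"turn": [0,0,0]},{"xyz": [0,-0.054,-0.02],"turn": [0,0,0]},{"xyz": [0,-0.03,-0.02],"turn": [0,0,0]},{"xyz": [0,0,0],"turn": [0,0,0]},{"xyz": [0,0,0],"turn": [0,0,0]}]' --gripper 0.25

```text
clock: 32.45
eef_pos: [490.8, 32.6, 141.6]
eef_rot: [3.141, -0.0, -3.041]
wrist_force: [0.7, 0.5, 0.7]
finger_gap: 70.4
```

```bash
python3 - <<'E'
from h import *
s=read_state(); print(s['clock'],s['eef_pos'],s['eef_rot'],s['wrist_force'],s['finger_gap'])
c=wristcam(); cv2.imwrite('pics/A_w.png',c['color'][:,:,::-1]); print(proj(c,(489.7,32,65)))
E
```

```text
32.45 [490.79967251  32.61144775 141.56018231] [ 3.14141482e+00 -2.92109635e-04 -3.04117447e+00] [0.65537338 0.51785437 0.71295767] 70.44292296709071
[327.7253735  244.73257522]
```

View pics/A_w.png

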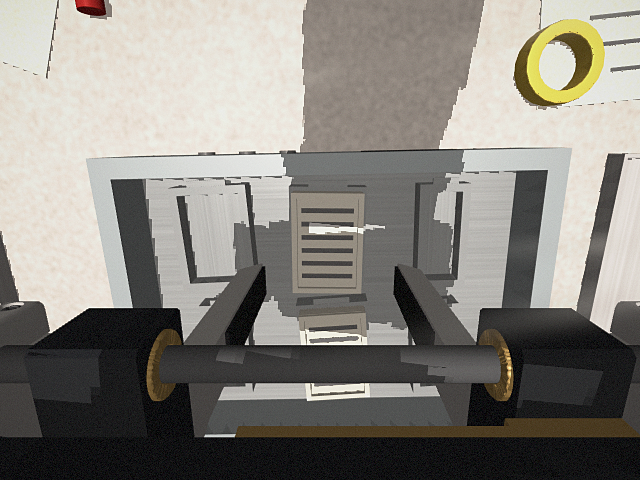

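Call:
arm_command --deltas '[{"xyz": [0,0,-0.03],"turn": [0,0,0]},{"xyz": [0,0,-0.026],"turn": [0,0,0]},{"xyz": [0,0,-0.014],"turn": [0,0,0]},{"xyz": [0,0,-0.006],"turn": [0,0,0]},{"xyz": [0,0,0],"turn": [0,0,0]},{"xyz": [0,0,0],"turn": [0,0,0]}]'

```text
clock: 33.25
eef_pos: [491.5, 32.1, 66.2]
eef_rot: [-3.141, 0.001, -3.041]
wrist_force: [0.6, -0.3, 0.3]
finger_gap: 70.7
```

Call:
arm_command --deltas '[{"xyz": [0,0,0],"turn": [0,0,0]},{"xyz": [0,0,0],"turn": [0,0,0]},{"xyz": [0,0,0],"turn": [0,0,0]},{"xyz": [0,0,0],"turn": [0,0,0]}]' --gripper 1.0 --force 35

```text
clock: 33.75
eef_pos: [491.2, 31.9, 65.7]
eef_rot: [-3.142, 0.0, -3.041]
wrist_force: [-0.2, -0.6, 4.2]
finger_gap: 51.6
```

Call:
arm_command --deltas '[{"xyz": [0,0,0.01],"turn": [0,0,0]},{"xyz": [0,0,0.02],"turn": [0,0,0]},{"xyz": [0,0,0.04],"turn": [0,0,0]},{"xyz": [0,0.01,0.04],"turn": [0,0,0]},{"xyz": [0,0.04,0.005],"turn": [0,0,-0.01]},{"xyz": [0.005,0.055,0],"turn": [0,0,0]},{"xyz": [0.005,0.055,0],"turn": [0,0,0]},{"xyz": [0.01,0.055,0],"turn": [0,0,0]},{"xyz": [0.02,0.055,0],"turn": [0,0,0]},{"xyz": [0.03,0.027,0.01],"turn": [0,0,0]},{"xyz": [0,0,0],"turn": [0,0,0]},{"xyz": [0,0,0],"turn": [0,0,0]}]'

```text
clock: 35.25
eef_pos: [560.6, 328.4, 190.1]
eef_rot: [-3.141, -0.001, -3.052]
wrist_force: [0.1, -0.4, -1.4]
finger_gap: 51.4
```

```bash
python3 - <<'E'
from h import *
s=read_state(); print(s['clock'],s['eef_pos'],s['eef_rot'],s['wrist_force'],s['finger_gap'])
c=wristcam(); cv2.imwrite('pics/B_w.png',c['color'][:,:,::-1])
np.savez('w11.npz',**{k:c[k] for k in('rvec','tvec','fx','fy','cx','cy')})
E
```

```text
35.25 [560.55154068 328.43326089 190.12966723] [-3.14115301e+00 -9.93876105e-04 -3.05153649e+00] [ 0.12857252 -0.37620507 -1.44281495] 51.36630872706671
```

View pics/B_w.png

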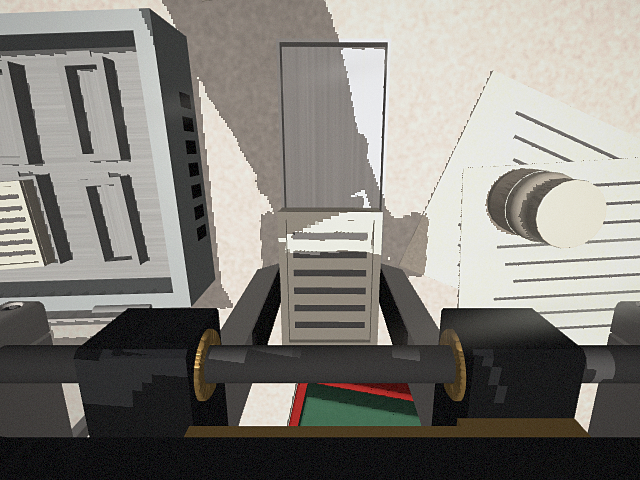

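Call:
arm_command --deltas '[{"xyz": [-0.0165,0.001,-0.01],"turn": [0,0,0]},{"xyz": [-0.016,0,-0.03],"turn": [0,0,0]},{"xyz": [0,0,-0.05],"turn": [0,0,0]},{"xyz": [0,0,-0.04],"turn": [0,0,0]},{"xyz": [0,0,-0.017],"turn": [0,0,0]},{"xyz": [0,0,-0.007],"turn": [0,0,0]},{"xyz": [0,0,-0.003],"turn": [0,0,0]},{"xyz": [0,0,-0.001],"turn": [0,0,0]},{"xyz": [0,0,0],"turn": [0,0,0]}]'

```text
clock: 36.42
eef_pos: [528.8, 330.1, 33.1]
eef_rot: [3.141, 0.001, -3.051]
wrist_force: [-1.2, -0.4, -2.0]
finger_gap: 51.3
```

```bash
python3 - <<'E'
from h import *
s=read_state(); print(s['clock'],s['eef_pos'],s['eef_rot'],s['wrist_force'],s['finger_gap'])
c=camera('scene'); cv2.imwrite('pics/C_s.png',cv2.resize(c['color'][180:400,340:540,::-1],None,fx=2.5,fy=2.5))
E
```

```text
36.425 [528.82524317 330.14824145  33.13334158] [ 3.14120501e+00  9.26818569e-04 -3.05135340e+00] [-1.17305809 -0.41488284 -2.01634073] 51.32487431442194
```

View pics/C_s.png

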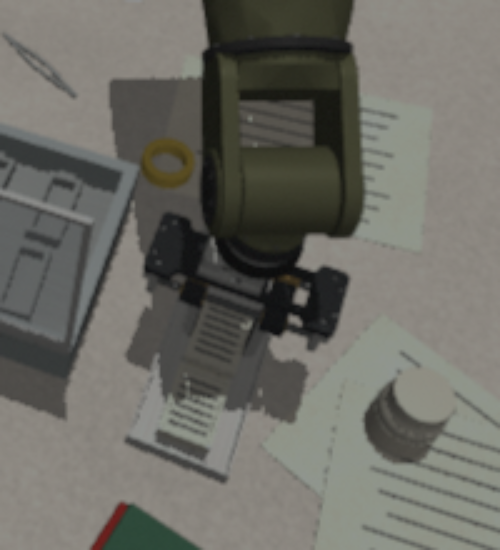

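Gap to the far block looks fine; release.

Call:
arm_command --deltas '[{"xyz": [0,0,-0.001],"turn": [0,0,0]},{"xyz": [0,0,0],"turn": [0,0,0]}]'

```text
clock: 36.72
eef_pos: [528.6, 330.0, 31.4]
eef_rot: [3.142, 0.0, -3.051]
wrist_force: [-0.0, -0.2, -1.0]
finger_gap: 51.9
```

Call:
arm_command --deltas '[{"xyz": [0,0,0],"turn": [0,0,0]},{"xyz": [0,0,0],"turn": [0,0,0]},{"xyz": [0,0,0],"turn": [0,0,0]},{"xyz": [0,0,0.02],"turn": [0,0,0]},{"xyz": [0,0,0.05],"turn": [0,0,0]},{"xyz": [0.04,0,0.05],"turn": [0,0,0]},{"xyz": [0.04,0,0.05],"turn": [0,0,0]},{"xyz": [0.04,0,0.05],"turn": [0,0,0]},{"xyz": [0.02,0,0],"turn": [0,0,0]},{"xyz": [0,0,0],"turn": [0,0,0]}]' --gripper 0.32

```text
clock: 37.98
eef_pos: [666.1, 329.5, 248.1]
eef_rot: [3.142, 0.0, -3.052]
wrist_force: [0.6, -0.1, -0.4]
finger_gap: 63.8
```

```bash
python3 - <<'E'
from h import *
s=read_state(); print(s['clock'],s['eef_pos'],s['eef_rot'],s['wrist_force'],s['finger_gap'])
c=wristcam(); cv2.imwrite('pics/D_w.png',c['color'][:,:,::-1])
np.savez('w12.npz',**{k:c[k] for k in('rvec','tvec','fx','fy','cx','cy')})
cv2.imwrite('pics/D_w2.png',cv2.resize(c['color'][0:300,240:440,::-1],None,fx=2,fy=2))
E
```

```text
37.975 [666.09202074 329.52107294 248.05159455] [ 3.14155549e+00  1.52194337e-04 -3.05224228e+00] [ 0.56207962 -0.13488122 -0.39222799] 63.80101065600158
```

View pics/D_w2.png

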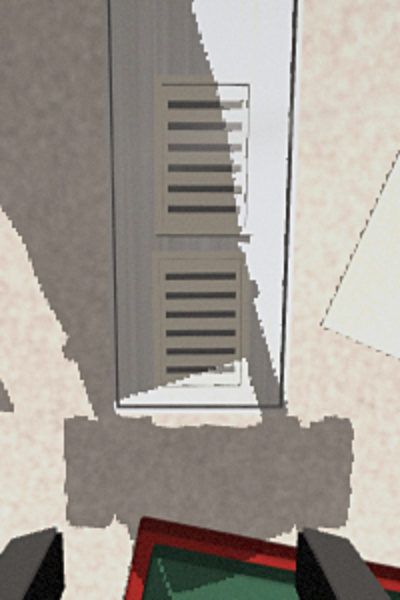

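```bash
python3 - <<'E'
from blk import *
c=dict(np.load('w12.npz'))
mk(c,(240,0),2,dict(mid=[(153,74),(155,235),(249,235),(251,75)],far=[(151,253),(152,387),(241,387),(243,253)]),30.5)
E
```

```text
mid [526.7 329.6] len [76.5, 49.5, 76.1, 49.0] yaw 0.097
far [609.3 334.8] len [71.1, 49.4, 71.2, 48.8] yaw 0.092
```

Call:
arm_command --deltas '[{"xyz": [-0.03,-0.01,0],"turn": [0,0,0]},{"xyz": [-0.05,-0.02,0],"turn": [0,0,0]},{"xyz": [-0.03,-0.03,-0.01],"turn": [0,0,0.02]},{"xyz": [-0.01,-0.05,-0.02],"turn": [0,0,0.02]},{"xyz": [0,-0.055,-0.02],"turn": [0,0,0.02]},{"xyz": [0.01,-0.055,-0.02],"turn": [0,0,0.01]},{"xyz": [0.015,-0.04,-0.02],"turn": [0,0,0]},{"xyz": [0.012,-0.022,-0.01],"turn": [0,0,0]},{"xyz": [0,0,0],"turn": [0,0,0]},{"xyz": [0,0,0],"turn": [0,0,0]}]' --gripper 0.25

```text
clock: 39.28
eef_pos: [581.9, 49.0, 148.4]
eef_rot: [3.141, 0.0, -2.981]
wrist_force: [0.0, 0.5, 0.8]
finger_gap: 70.5
```

```bash
python3 - <<'E'
from h import *
s=read_state(); print(s['clock'],s['eef_pos'],s['eef_rot'],s['wrist_force'],s['finger_gap'])
c=wristcam(); cv2.imwrite('pics/E_w.png',c['color'][:,:,::-1]); print(proj(c,(582,46.5,65)))
E
```

```text
39.275 [581.90634388  48.99594513 148.36006506] [ 3.14145153e+00  3.46720491e-04 -2.98064552e+00] [0.01280213 0.45724548 0.7832124 ] 70.45538620569631
[325.1473645  243.21881299]
```

View pics/E_w.png

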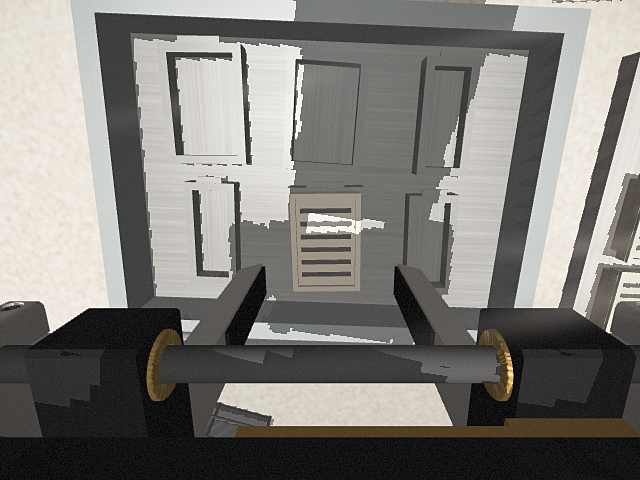

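Call:
arm_command --deltas '[{"xyz": [0.001,-0.002,-0.035],"turn": [0,0,-0.01]},{"xyz": [0,0,-0.028],"turn": [0,0,0]},{"xyz": [0,0,-0.014],"turn": [0,0,0]},{"xyz": [0,0,-0.006],"turn": [0,0,0]},{"xyz": [0,0,0],"turn": [0,0,0]},{"xyz": [0,0,0],"turn": [0,0,0]}]'

```text
clock: 40.08
eef_pos: [584.1, 46.1, 65.8]
eef_rot: [-3.141, 0.001, -2.991]
wrist_force: [-0.3, -0.1, -0.3]
finger_gap: 70.6
```

Call:
arm_command --deltas '[{"xyz": [0,0,0],"turn": [0,0,0]},{"xyz": [0,0,0],"turn": [0,0,0]},{"xyz": [0,0,0],"turn": [0,0,0]},{"xyz": [0,0,0],"turn": [0,0,0]}]' --gripper 1.0 --force 35

```text
clock: 40.58
eef_pos: [583.8, 46.0, 65.0]
eef_rot: [-3.142, 0.0, -2.991]
wrist_force: [-1.0, 0.1, 3.7]
finger_gap: 51.6
```

Call:
arm_command --deltas '[{"xyz": [0,0,0.01],"turn": [0,0,0]},{"xyz": [0,0,0.02],"turn": [0,0,0]},{"xyz": [0,0,0.04],"turn": [0,0,0]},{"xyz": [-0.01,0.01,0.04],"turn": [0,0,0]},{"xyz": [-0.01,0.04,0.005],"turn": [0,0,-0.01]},{"xyz": [-0.02,0.055,0],"turn": [0,0,-0.01]},{"xyz": [-0.02,0.055,0],"turn": [0,0,-0.01]},{"xyz": [-0.02,0.055,0],"turn": [0,0,-0.01]},{"xyz": [-0.01,0.055,0],"turn": [0,0,-0.01]},{"xyz": [0,0.01,0.01],"turn": [0,0,-0.01]},{"xyz": [0,0,0],"turn": [0,0,0]},{"xyz": [0,0,0],"turn": [0,0,0]}]'

```text
clock: 42.08
eef_pos: [494.1, 324.7, 189.8]
eef_rot: [-3.141, -0.0, -3.053]
wrist_force: [-0.1, -0.5, -0.6]
finger_gap: 51.6
```

```bash
python3 - <<'E'
from h import *
s=read_state(); print(s['clock'],s['eef_pos'],s['eef_rot'],s['wrist_force'],s['finger_gap'])
c=wristcam(); cv2.imwrite('pics/F_w.png',c['color'][:,:,::-1])
np.savez('w13.npz',**{k:c[k] for k in('rvec','tvec','fx','fy','cx','cy')})
E
```

```text
42.075 [494.06487749 324.72946081 189.77719723] [-3.14137313e+00 -4.91331037e-05 -3.05256155e+00] [-0.08836753 -0.51832581 -0.61844415] 51.576497004667075
```

View pics/F_w.png

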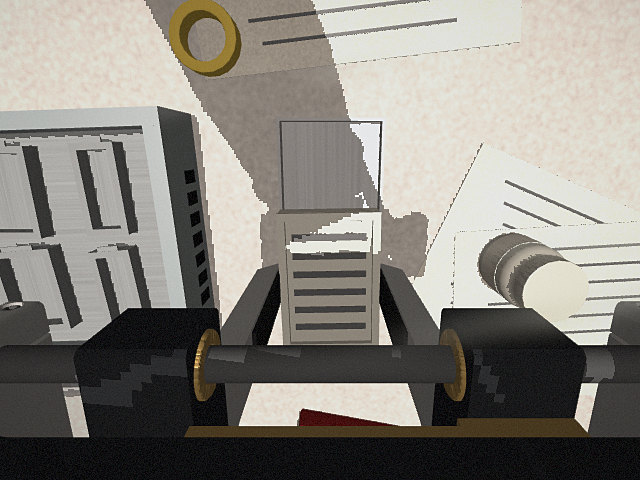

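```bash
python3 - <<'E'
from h import *
c=dict(np.load('w13.npz'))
a=onz(c,(280,120.5),18);b=onz(c,(382.5,120.5),18);m=(a+b)/2;e=np.array([np.cos(.09),np.sin(.09),0]);print(m,np.linalg.norm(a-b),m+45*e)
E
```

```text
[399.91875514 318.84428649  18.        ] 95.43298680546545 [444.73662813 322.8888212   18.        ]
```

Call:
arm_command --deltas '[{"xyz": [-0.024,-0.001,-0.01],"turn": [0,0,0]},{"xyz": [-0.0245,-0.001,-0.03],"turn": [0,0,0]},{"xyz": [0,0,-0.05],"turn": [0,0,0]},{"xyz": [0,0,-0.04],"turn": [0,0,0]},{"xyz": [0,0,-0.01],"turn": [0,0,0]},{"xyz": [0,0,0],"turn": [0,0,0]},{"xyz": [0,0,0],"turn": [0,0,0]}]'

```text
clock: 43.0
eef_pos: [446.0, 324.2, 51.4]
eef_rot: [3.14, 0.002, -3.052]
wrist_force: [-0.1, 0.2, -1.3]
finger_gap: 51.9
```

```bash
python3 - <<'E'
from h import *
s=read_state(); print(s['clock'],s['eef_pos'],s['eef_rot'],s['wrist_force'],s['finger_gap'])
c=wristcam(); cv2.imwrite('pics/G_w.png',c['color'][:,:,::-1])
c=camera('scene'); cv2.imwrite('pics/G_s.png',cv2.resize(c['color'][180:400,340:540,::-1],None,fx=2.5,fy=2.5))
E
```

```text
43.0 [445.99332446 324.24967548  51.42770081] [ 3.14049516e+00  2.17946730e-03 -3.05171122e+00] [-0.06904629  0.24150927 -1.32691963] 51.89055892219961
```

View pics/G_w.png

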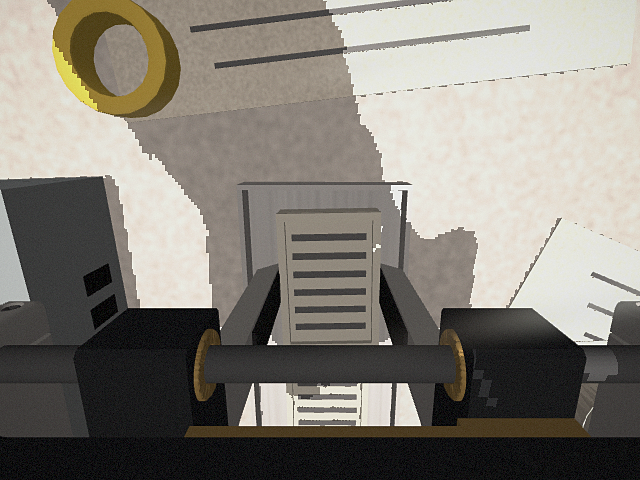

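View pics/G_s.png

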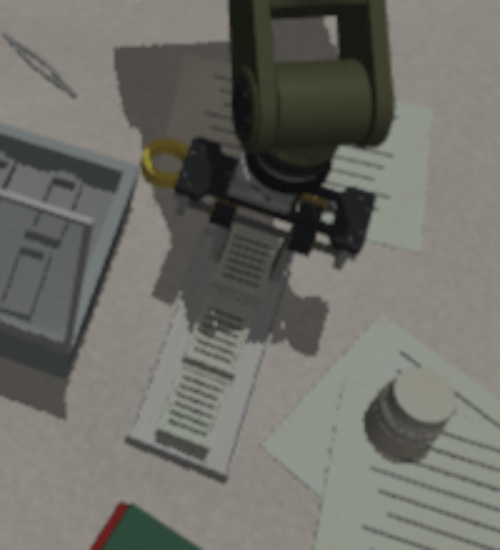

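Call:
arm_command --deltas '[{"xyz": [0,0,-0.01],"turn": [0,0,0]},{"xyz": [0,0,-0.006],"turn": [0,0,0]},{"xyz": [0,0,-0.002],"turn": [0,0,0]},{"xyz": [0,0,-0.001],"turn": [0,0,0]},{"xyz": [0,0,0],"turn": [0,0,0]},{"xyz": [0,0,0],"turn": [0,0,0]}]'

```text
clock: 43.85
eef_pos: [445.2, 324.0, 30.9]
eef_rot: [3.141, 0.0, -3.051]
wrist_force: [1.2, -0.9, -0.8]
finger_gap: 51.7
```

Call:
arm_command --deltas '[{"xyz": [0,0,0],"turn": [0,0,0]},{"xyz": [0,0,0],"turn": [0,0,0]},{"xyz": [0,0,0],"turn": [0,0,0]},{"xyz": [0,0,0.02],"turn": [0,0,0]},{"xyz": [0,0,0.05],"turn": [0,0,0]},{"xyz": [0.04,0,0.05],"turn": [0,0,0]},{"xyz": [0.05,0,0.05],"turn": [0,0,0]},{"xyz": [0.05,0,0.05],"turn": [0,0,0]},{"xyz": [0.05,0,0.04],"turn": [0,0,0]},{"xyz": [0.02,0,0.04],"turn": [0,0,0]},{"xyz": [0,0,0.01],"turn": [0,0,0]},{"xyz": [0,0,0],"turn": [0,0,0]}]' --gripper 0.32

```text
clock: 45.35
eef_pos: [638.5, 324.3, 324.4]
eef_rot: [-3.142, -0.0, -3.051]
wrist_force: [1.0, -0.0, 0.3]
finger_gap: 64.2
```

```bash
python3 - <<'E'
from h import *
s=read_state(); print(s['clock'],s['eef_pos'],s['eef_rot'],s['wrist_force'],s['finger_gap'])
c=wristcam(); cv2.imwrite('pics/H_w.png',c['color'][:,:,::-1])
np.savez('w14.npz',**{k:c[k] for k in('rvec','tvec','fx','fy','cx','cy')})
E
```

```text
45.35 [638.53948813 324.34895192 324.3968811 ] [-3.14157274e+00 -2.44497018e-04 -3.05115941e+00] [ 0.97407011 -0.03440538  0.34660867] 64.21483067842017
```

View pics/H_w.png

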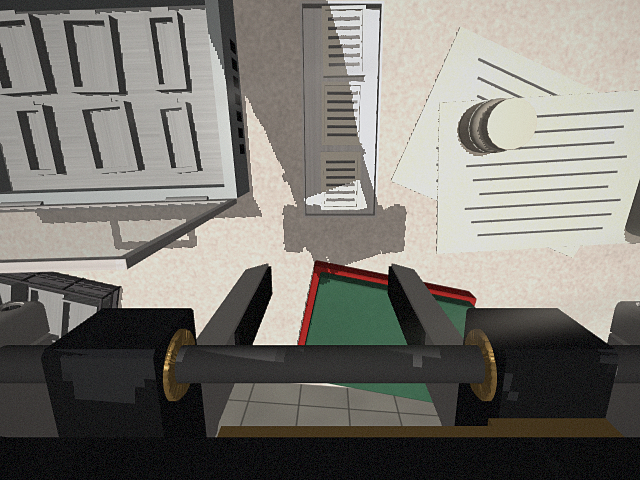

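```bash
python3 - <<'E'
from h import *
g=cv2.imread('pics/H_w.png');lut=np.array([255*(i/255)**1.5 for i in range(256)]).astype('uint8')
cv2.imwrite('pics/H2.png',cv2.resize(lut[g[0:230,280:400]],None,fx=2.6,fy=2.6,interpolation=cv2.INTER_CUBIC))
E
```

```text
(no output)
```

View pics/H2.png

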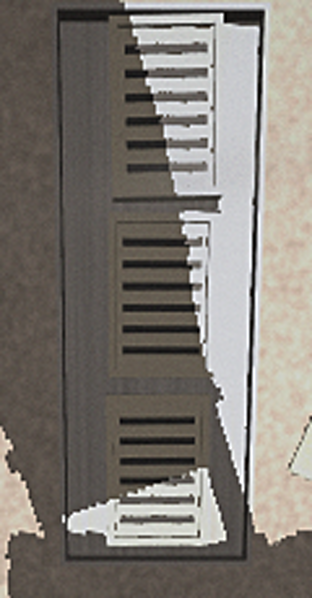

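Call:
arm_command --deltas '[{"xyz": [0,-0.01,0.03],"turn": [0,0,-0.17]},{"xyz": [0.006,-0.028,0.008],"turn": [0,0,-0.17]},{"xyz": [0.008,-0.032,0],"turn": [0,0,-0.17]},{"xyz": [0.008,-0.032,0],"turn": [0,0,-0.17]},{"xyz": [0.008,-0.032,0],"turn": [0,0,-0.17]},{"xyz": [0.008,-0.032,0],"turn": [0,0,-0.17]},{"xyz": [0.008,-0.032,0],"turn": [0,0,-0.17]},{"xyz": [0.008,-0.032,0],"turn": [0,0,-0.17]},{"xyz": [0.009,-0.032,0],"turn": [0,0,-0.176]},{"xyz": [0,0,0],"turn": [0,0,0]},{"xyz": [0,0,0],"turn": [0,0,0]}]' --gripper 0.62

```text
clock: 46.78
eef_pos: [701.4, 63.0, 362.2]
eef_rot: [-3.14, -0.0, 1.699]
wrist_force: [-0.2, 0.0, -0.3]
finger_gap: 35.4
```

```bash
python3 - <<'E'
from h import *
s=read_state(); print(s['clock'],s['eef_pos'],s['eef_rot'],s['wrist_force'],s['finger_gap'])
c=wristcam(); cv2.imwrite('pics/I_w.png',c['color'][:,:,::-1])
print(proj(c,(701.4,62.3,290)),proj(c,(695,115,290)))
np.savez('w15.npz',**{k:c[k] for k in('rvec','tvec','fx','fy','cx','cy')})
E
```

```text
46.775 [701.44771408  63.04563176 362.17926006] [-3.14049796e+00 -2.97408897e-04  1.69852902e+00] [-0.19572385  0.0434094  -0.26882987] 35.411302442881166
[328.99064286 250.27921399] [329.48901533 175.83478047]
```

View pics/I_w.png

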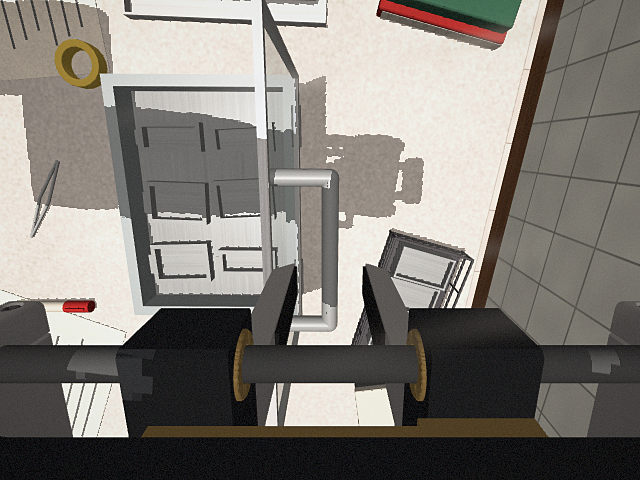

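Call:
arm_command --deltas '[{"xyz": [0,0,-0.02],"turn": [0,0,0]},{"xyz": [0,0,-0.025],"turn": [0,0,0]},{"xyz": [0,0,-0.02],"turn": [0,0,0]},{"xyz": [0,0,-0.015],"turn": [0,0,0]},{"xyz": [0,0,0],"turn": [0,0,0]},{"xyz": [0,0,0],"turn": [0,0,0]}]'

```text
clock: 47.58
eef_pos: [702.0, 62.5, 283.9]
eef_rot: [3.14, 0.0, 1.696]
wrist_force: [0.1, -0.7, 0.5]
finger_gap: 36.0
```

Call:
arm_command --deltas '[{"xyz": [0,0,0],"turn": [0,0,0]},{"xyz": [0,0,0],"turn": [0,0,0]},{"xyz": [0,0,0],"turn": [0,0,0]},{"xyz": [0,0,0],"turn": [0,0,0]},{"xyz": [0,0,0],"turn": [0,0,0]}]' --gripper 1.0 --force 20

```text
clock: 48.2
eef_pos: [701.5, 62.1, 283.1]
eef_rot: [-3.141, -0.0, 1.696]
wrist_force: [-4.6, -0.4, 0.8]
finger_gap: 11.2
```

Call:
arm_command --deltas '[{"xyz": [-0.014,-0.002,0.003],"turn": [0,0,0]},{"xyz": [-0.014,-0.001,0.001],"turn": [0,0,0]},{"xyz": [-0.015,-0.002,0.001],"turn": [0,0,0]},{"xyz": [-0.014,-0.002,-0.001],"turn": [0,0,0]},{"xyz": [-0.014,-0.001,-0.001],"turn": [0,0,0]},{"xyz": [-0.014,-0.002,-0.002],"turn": [0,0,0]},{"xyz": [0,0,0],"turn": [0,0,0]}]'

```text
clock: 49.08
eef_pos: [616.3, 52.1, 284.7]
eef_rot: [3.142, 0.0, 1.696]
wrist_force: [-5.3, -0.4, 5.4]
finger_gap: 11.0
```

Call:
arm_command --deltas '[{"xyz": [-0.014,-0.002,-0.003],"turn": [0,0,0]},{"xyz": [-0.014,-0.001,-0.004],"turn": [0,0,0]},{"xyz": [-0.013,-0.002,-0.005],"turn": [0,0,0]},{"xyz": [-0.013,-0.002,-0.006],"turn": [0,0,0]},{"xyz": [-0.013,-0.001,-0.007],"turn": [0,0,0]},{"xyz": [-0.012,-0.002,-0.007],"turn": [0,0,0]},{"xyz": [0,0,0],"turn": [0,0,0]}]'

```text
clock: 49.95
eef_pos: [537.4, 42.5, 251.4]
eef_rot: [-3.139, -0.001, 1.696]
wrist_force: [-5.1, 2.7, -1.3]
finger_gap: 11.3
```

Remaining half of the arc.

Call:
arm_command --deltas '[{"xyz": [-0.012,-0.001,-0.008],"turn": [0,0,0]},{"xyz": [-0.011,-0.001,-0.009],"turn": [0,0,0]},{"xyz": [-0.01,-0.002,-0.01],"turn": [0,0,0]},{"xyz": [-0.01,-0.001,-0.011],"turn": [0,0,0]},{"xyz": [-0.009,-0.001,-0.011],"turn": [0,0,0]},{"xyz": [-0.009,-0.001,-0.011],"turn": [0,0,0]},{"xyz": [-0.007,-0.001,-0.012],"turn": [0,0,0]},{"xyz": [0,0,0],"turn": [0,0,0]}]'

```text
clock: 50.95
eef_pos: [469.5, 34.2, 178.8]
eef_rot: [-3.139, -0.0, 1.696]
wrist_force: [-0.8, 2.8, -7.1]
finger_gap: 11.3
```

Call:
arm_command --deltas '[{"xyz": [-0.007,-0.001,-0.013],"turn": [0,0,0]},{"xyz": [-0.006,0,-0.013],"turn": [0,0,0]},{"xyz": [-0.005,-0.001,-0.013],"turn": [0,0,0]},{"xyz": [-0.004,0,-0.014],"turn": [0,0,0]},{"xyz": [-0.002,0,-0.008],"turn": [0,0,0]},{"xyz": [0,0,0],"turn": [0,0,0]}]'

```text
clock: 51.7
eef_pos: [445.2, 31.5, 117.5]
eef_rot: [-3.139, 0.001, 1.696]
wrist_force: [-1.6, -5.5, -5.7]
finger_gap: 11.4
```

Call:
arm_command --deltas '[{"xyz": [0,0,-0.003],"turn": [0,0,0]},{"xyz": [0,0,-0.002],"turn": [0,0,0]},{"xyz": [0,0,0],"turn": [0,0,0]}]'

```text
clock: 52.08
eef_pos: [444.1, 31.3, 112.4]
eef_rot: [-3.136, 0.001, 1.696]
wrist_force: [-10.8, -7.9, -0.1]
finger_gap: 11.1
```

Call:
arm_command --deltas '[{"xyz": [0.001,0.001,-0.002],"turn": [0,0,0]},{"xyz": [0,0,-0.001],"turn": [0,0,0]},{"xyz": [0,0,0],"turn": [0,0,0]}]'

```text
clock: 52.45
eef_pos: [443.5, 31.5, 109.3]
eef_rot: [-3.132, 0.002, 1.696]
wrist_force: [-23.8, -17.2, 11.0]
finger_gap: 11.4
```

Call:
arm_command --deltas '[{"xyz": [0,0,0],"turn": [0,0,0]},{"xyz": [0,0,0],"turn": [0,0,0]},{"xyz": [0,0,0],"turn": [0,0,0]},{"xyz": [0,0,0],"turn": [0,0,0]}]' --gripper 0.6

```text
clock: 52.95
eef_pos: [447.0, 33.2, 110.8]
eef_rot: [3.141, 0.0, 1.696]
wrist_force: [-0.6, 0.1, 0.2]
finger_gap: 37.5
```

Call:
arm_command --deltas '[{"xyz": [0,0,0.02],"turn": [0,0,0]},{"xyz": [0,0,0.04],"turn": [0,0,0]},{"xyz": [0,0,0],"turn": [0,0,0]},{"xyz": [0,0,0],"turn": [0,0,0]},{"xyz": [0,0,0],"turn": [0,0,0]}]' --gripper 1.0

```text
clock: 53.58
eef_pos: [446.5, 33.2, 169.9]
eef_rot: [-3.14, -0.0, 1.696]
wrist_force: [-0.1, 0.9, -0.3]
finger_gap: 0.4
```

```bash
python3 - <<'E'
from h import *
s=read_state(); print(s['clock'],s['eef_pos'],s['eef_rot'],s['wrist_force'],s['finger_gap'])
c=camera('scene'); cv2.imwrite('pics/J_s.png',cv2.resize(c['color'][180:345,240:420,::-1],None,fx=4,fy=3.6*1.11,interpolation=cv2.INTER_CUBIC))
E
```

```text
53.575 [446.46580569  33.19716299 169.87775104] [-3.13994108e+00 -2.09488222e-04  1.69581291e+00] [-0.05490399  0.92497326 -0.26271996] 0.39967532384344995
```

View pics/J_s.png

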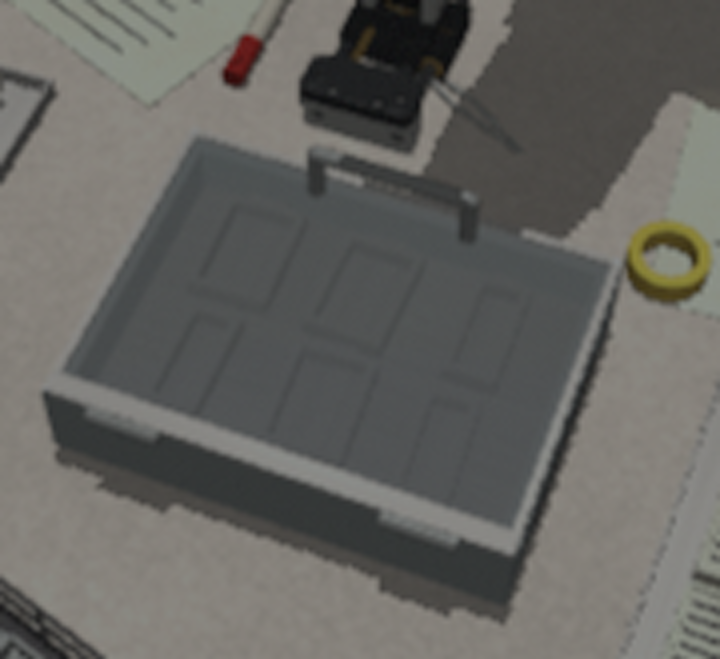

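Call:
arm_command --deltas '[{"xyz": [-0.001,0,-0.02],"turn": [0,0,0]},{"xyz": [0,0,-0.01],"turn": [0,0,0]},{"xyz": [0,0,-0.002],"turn": [0,0,0]},{"xyz": [0,0,-0.002],"turn": [0,0,0]},{"xyz": [0,0,0],"turn": [0,0,0]}]' --gripper 1.0

```text
clock: 54.25
eef_pos: [446.1, 33.2, 137.2]
eef_rot: [3.141, 0.0, 1.696]
wrist_force: [-0.1, 0.1, 0.9]
finger_gap: 0.6
```

Call:
arm_command --deltas '[{"xyz": [0,0,-0.001],"turn": [0,0,0]},{"xyz": [0,0,-0.001],"turn": [0,0,0]},{"xyz": [0,0,0],"turn": [0,0,0]}]'

```text
clock: 54.62
eef_pos: [446.4, 33.2, 136.6]
eef_rot: [3.14, 0.0, 1.696]
wrist_force: [-7.9, 0.0, 20.9]
finger_gap: 0.5
```

Call:
arm_command --deltas '[{"xyz": [0,0,0.02],"turn": [0,0,0]},{"xyz": [0,0,0.05],"turn": [0,0,0]},{"xyz": [-0.02,0.02,0.05],"turn": [0,0,0]},{"xyz": [-0.03,0.04,0.03],"turn": [0,0,0]},{"xyz": [-0.03,0.05,0],"turn": [0,0,0]},{"xyz": [-0.02,0.05,0],"turn": [0,0,0]},{"xyz": [-0.02,0.05,0],"turn": [0,0,0]},{"xyz": [-0.02,0.05,0],"turn": [0,0,0]},{"xyz": [-0.02,0.05,0],"turn": [0,0,0]},{"xyz": [-0.03,0.05,0],"turn": [0,0,0]},{"xyz": [-0.03,0.05,0],"turn": [0,0,0]},{"xyz": [0,0,0],"turn": [0,0,0]}]'

```text
clock: 56.12
eef_pos: [223.9, 445.2, 284.4]
eef_rot: [-3.141, 0.0, 1.7]
wrist_force: [0.9, -1.1, 0.3]
finger_gap: 0.3
```

```bash
python3 - <<'E'
from h import *
s=read_state(); print(s['clock'],s['eef_pos'],s['wrist_force'],s['finger_gap'])
t=camera('top'); cv2.imwrite('pics/K_t.png',cv2.resize(t['color'][170:310,160:480,::-1],None,fx=2.5,fy=2.5,interpolation=cv2.INTER_CUBIC))
c=camera('scene'); cv2.imwrite('pics/K_s.png',cv2.resize(c['color'][170:390,180:480,::-1],None,fx=2.6,fy=2.6,interpolation=cv2.INTER_CUBIC))
E
```

```text
56.125 [223.86298061 445.22849535 284.37369744] [ 0.9491698  -1.11227433  0.34428604] 0.2836674980700643
```

View pics/K_t.png

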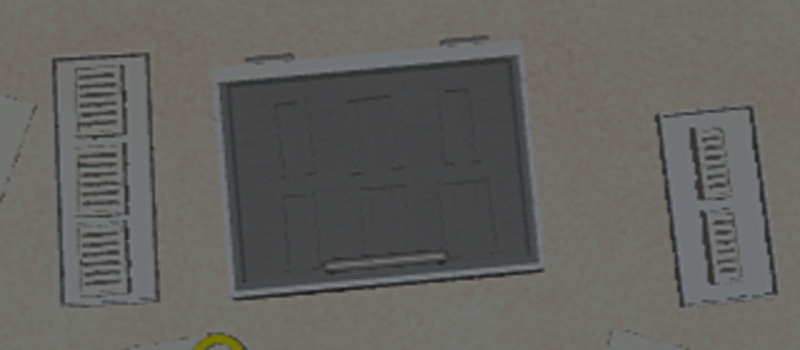

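View pics/K_s.png

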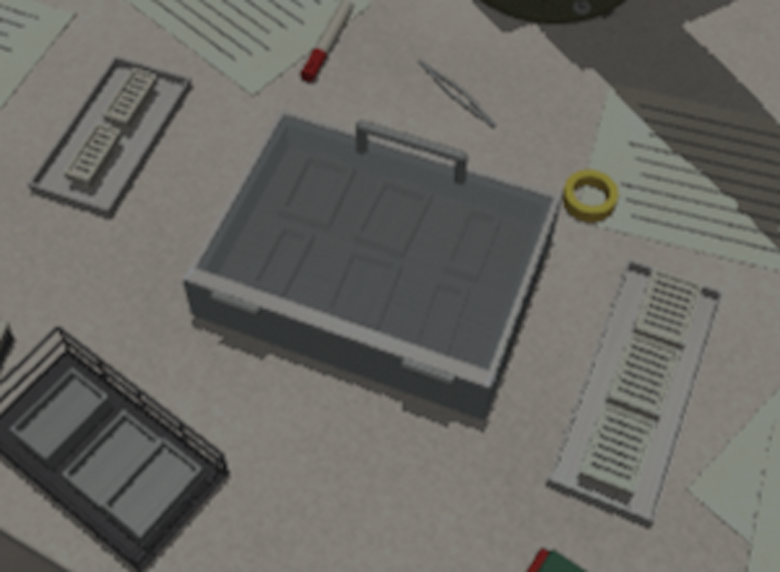

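```bash
python3 - <<'E'
from h import *
lut=np.array([min(255,255*(i/255)**.7) for i in range(256)]).astype('uint8')
t=camera('top'); c=camera('scene')
a=cv2.resize(lut[t['color'][185:297,175:230,::-1]],None,fx=5.2,fy=5.2,interpolation=cv2.INTER_CUBIC)
b=cv2.resize(lut[c['color'][265:375,385:465,::-1]],None,fx=5.2,fy=5.2,interpolation=cv2.INTER_CUBIC)
h=max(a.shape[0],b.shape[0]);f=np.zeros((h,a.shape[1]+b.shape[1]+10,3),'uint8');f[:a.shape[0],:a.shape[1]]=a;f[:b.shape[0],a.shape[1]+10:]=b
cv2.imwrite('pics/L.png',f);print(f.shape,a.shape)
E
```

```text
(582, 712, 3) (582, 286, 3)
```

View pics/L.png

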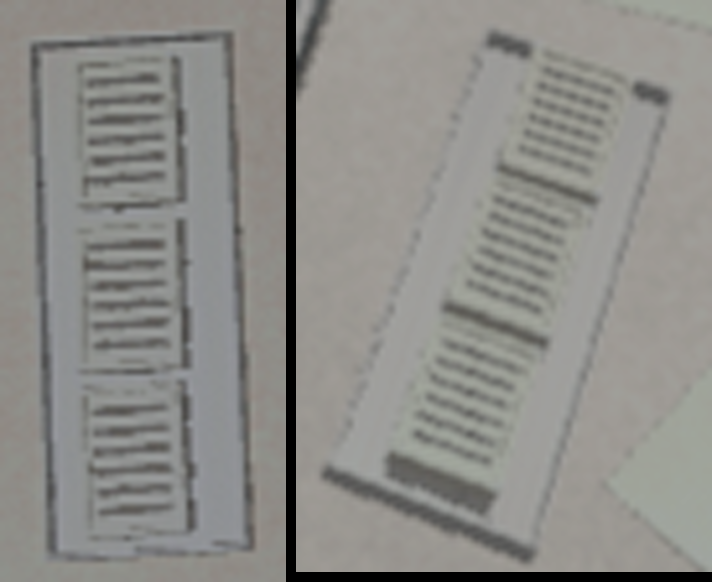

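```bash
python3 - <<'E'
from h import *
s=read_state(); print(s['clock'],np.abs(s['qd']).max())
sign_off()
E
```

```text
56.325 0.010400590765167016
the job is handed in; nothing more can be done
```

I opened the cover to its upright stop and moved all five blocks that were there (three wide, two slim; one slim mould was already empty). The wide ones lie in the long tray and the slim ones in the short tray. I then folded the cover down and handed the job in at about 56 s.

**Blocks:** the last top and scene pictures show all six moulds empty. Every block lies flat inside its tray wall with nothing stacked. The wide blocks are about 7–8 mm apart, and the nearest one is about 5–6 mm from the end wall.

**Cover:** after folding it down I pressed on the handle bar with about 21 N. It was stiff, with the bar's top at about 125.6 mm against 126 mm expected when shut, and the pictures agree.

**Other things on the bench:** the trays had not moved between my looks, and I saw no sign of the grip slackening. The other things were not touched by the robot, but the closing pictures did not cover the mug or the jar.

**Disagreements:**
- The top and wrist cameras differed by 2–5 mm on the tray centres, and I used values between the two.
- Single two-view height readings from near-parallel rays scattered by 10–35 mm on individual corners. I relied on the better-separated pair, which put the cassette tops at about 65.7 mm against 65 mm expected, and on the measured sizes.

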